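# Slide the tongs hanger round the wire rail and lock it

### The arm

A 6-joint arm with a two-finger parallel gripper is mounted at the origin on the work surface. World frame = base frame: x ahead of the robot, y to its left, z up, the work surface at z = 0. Lengths are in m, angles in rad, forces in N, time in s.
With the tool pointing down it reaches from about 0.225 to 0.875 m from the base axis. Payload 3.4 kg.
Tool frame: the origin (TCP) lies between the finger pads; the fingertips stand 11 mm ahead of it and the grasp point (between the pads) lies 8 mm behind it (tips_ahead is the distance from the TCP to the fingertips, in m); z points along the fingers, x is the direction in which the jaws open and shut, and the axes are right-handed (so a half turn about z gives the same grasp; the last joint's range is limited). The gripper opens to 85 mm and grips with 20 to 120 N. Pads are 22 mm wide; open, the fingers measure 114 mm over their backs; the gripper's body (76 mm by 85 mm) begins 54 mm behind the grasp point. The pads swing forward as they close: fully open they stand 13 mm farther back than shut.
Start: joints at [1.153, 0.276, 1.505, -0, 1.361, -0.121], TCP at [0.168, 0.55, 0.242] pointing down, gripper open.
Joint ranges: [-2.89, 2.89], [-0.75, 2.08], [0.22, 2.7], [-1.18, 4.32], [0.11, 2.71], [-2.7, 2.7]. Speed limits (rad/s): [2.57, 2.57, 3.14, 3.14, 3.14, 3.14].

### API

Orientations are given as a unit quaternion [w, x, y, z].
In Python, from rig import get_state, get_image, sign_off, masks_of, tips_ahead gives the robot as it stands.
- The arm moves only by the tool play_rows, never from a script. Its argument "series" is a list of rows, each an object of numbers: "fingers": the closure, from -1 (fully open) to 1 (shut); "dx", "dy", "dz": the shift along the world's x, y, z in mm; "turn": the turn about the world's z in rad. A call has 1 to 20 rows; each row shifts and turns the pose as measured when the row begins; what a row does not reach is not made up. A row lasts 1/12 s, in which the tool goes at most 41.7 mm and 7.16 degrees, less where a joint would pass 70% of its speed; a pose out of reach is approached as far as the arm can. A call with a gripper value outside its range is refused whole. The fingers move at their own pace and stop on an object; "squeeze" is the grip in N (left out, the last holds). Time passes only in rows, so rows that do not move let the fingers close. It gives the time, the measured TCP pose, the force and the opening at its end, in the units of the state.
- get_state(): the state, without advancing time (a new reading comes with each control period).
- get_image(name): name is "scene" or "top"; returns a dict with "pixels" (384x512x3 uint8, red, green, blue), "vfov" (degrees; the focal length in pixels is half the picture's height over the tangent of half this angle, whatever the lens; pixels are square), "cx", "cy" (the principal point, pixels), "rvec" (rotation vector, rad) and "tvec" (3), from world to camera coordinates, as OpenCV has them. Camera axes: x right, y down, z forward; pixel columns grow to the right and rows downward; lengths in m; the calibration is good to about 2 mm. A picture is of the moment at which its call begins. There is no depth.
- sign_off(): hands the job in, once; it reports no verdict.
Trained networks look in a picture, given as the dict that the camera call returned (one of the last four; its "shot" number tells which), for a name from the list of things; names that differ only in an ending like _2 or _b are one class to them, and where a whole thing is asked for, a point or a joint stands for the part that bears it (a point fixed in the world has none). Each returns a list of dicts, best first, with "p" (0 to 1); they miss things now and then, are a little off and sometimes report something else, mostly with a low value. They report only what shows in the picture. A call takes as long as a camera call.
- masks_of(picture, label): "region" (384x512 bool, what is visible of it) and "xy" ([column, row] in pixels, amid what is visible of it).
The state is a dict: "clock": time; "qpos": joint angles; "qd": joint speeds; "effort": joint torques, N m; "position": TCP position; "ee_rot": TCP orientation; "contact_force": force on the tool from outside, world axes, zero at the start; "moment": the same for the moment, N m; "width": finger opening in m.
Only numpy, scipy, OpenCV 4.12 (cv2) and the standard library are available. Lean on these libraries where they do the work, as an engineer would, in place of code of your own. Each camera call takes 0.05 s, during which the arm holds its last target. There are 200 camera calls.

### The job

On the breakfast counter, slide the tongs hanger along its bent wire rail, round both bends, until it is fully home against the stop at the far end, and let go of it. Then swing the keeper fully shut behind it so that it cannot slide back. The wire is hand bent and easily spoiled: let the hanger follow it gently, never forcing it, and leave the bowl and the mug that stand by the rail where they are.

Things in the scene. Friction and masses are not known exactly. Their poses are not given: they have to be found in the camera images.
- rail: Fixed wire rail, Z-shaped from above: steel wire 10 mm thick, axis nominally 130 mm above the counter, held at its ends by posts at (-75, 190) and (75, -185) mm. Origin on the counter below its middle, z up. From the start post it runs along -y at x=-75, bends to +x along y=0, and bends back to -y at x=75. Never push it, or the hanger against it, with more than 20 N.
- bend1 (a point): Centre of the first bend, (-35, 40, 130) mm in the rail frame, axes as the rail: a quarter circle, wire axis at radius 40 mm, from (-75, 40) to (-35, 0). The hand-bent wire really strays from the nominal line, unmeasured, up to 8 mm sideways and 5 mm up or down, between y=85 on the first leg and y=-105 on the last; beyond these it is true.
- bend2 (a point): Centre of the second bend, (35, -40, 130) mm in the rail frame, axes as the rail: a quarter circle, wire axis at radius 40 mm, from (35, 0) to (75, -40) mm. The legs between the bends and posts are nominally straight and level, but see bend1.
- home (a point): Where the bore centre is, on the wire axis, when the hanger touches the far stop: (75, -143, 130) mm in the rail frame, axes as the rail. The stop is a steel disc 28 mm across fixed on the wire, face at y=-150; a like disc at the start has its face at y=175.
- collar (a point): Tongs hanger, 100 to 220 g: closed steel ring round the wire, 14 mm long, bore 14, outside 24 (2 mm play all round). Point: bore centre, hanging 2 mm below the wire axis; x along the bore to the far stop, z up. Black grip tab 11 to 52 mm above it, 14 mm along the wire, 10 thick across it; double hook to 58 mm below, 20 fore and aft. Starts on the straight first leg; turn it with the wire.
- keeper (a joint): Keeper: flat steel arm 10 mm wide, 8 thick, turning level on a pivot beside the last leg. 0 = open (along rail +y), 1.571 = fully shut (along rail +x, across and above the wire, about 2 mm behind the tab of the hanger at home). Grows clockwise from above, stays where left, about 1.5 N on its pin turns it; starts at 0 to 0.3. Cannot shut unless the hanger is within a few mm of home.
- keeper_hinge (a point): The keeper's upright pivot, (0, -129, 150) mm in the rail frame, half-way up the arm's thickness; the arm reaches 78 mm out from it.
- keeper_pin (a point): Upright round steel pin on the keeper arm, 40 mm from the pivot axis, 10 mm diameter, rising from 154 to 190 mm above the counter (arm top to pin top); this point is on its axis, 176 mm above the counter.
- bowl: White bowl, 90 mm across, 42 mm high, standing in the bay of the rail on the first leg's +x side. Origin under its centre. Leave alone.
- mug: White mug, 76 mm across, 85 mm high, standing in the bay of the rail on the last leg's -x side. Origin under its centre. Leave alone.

How it is judged:
By the outcome, as a careful person would: the job done as asked, in the order asked, and still so for the second after the job is handed in, with the robot touching nothing.
It also fails if it takes over 72 s, if anything falls off the work surface, if the arm or the gripper's body presses on something with over 40 N, if the wrist force passes 120 N, or if a joint passes its speed limit or range.

## Working session

There is one attempt and no reset: what is moved stays moved. The work goes in short steps, Python scripts to look and compute and a tool call to move; the robot and the scene stay as the last step left them, time stands still between calls to the robot, and variables do not carry over. Pictures are saved under pics/ and viewed, about 8 in all and at most 12, crops included, and the job is handed in when it is done.

Besides the shell and the picture viewer there is one more tool, called after ">>>" as name(argument=value, ...) on one line, values as JSON. play_rows: Moves the arm, as the interface text tells. Its arguments: {"type":"object","properties":{"series":{"type":"array"},"squeeze":{"type":"number"}},"required":["series"]}

```bash
mkdir -p pics; ls
cat > h.py <<'E'
import numpy as np,cv2
from rig import *
def save(p,n,crop=None,s=1):
    im=p["pixels"][:,:,::-1]
    if crop: a,b,c,d=crop; im=im[b:d,a:c]
    cv2.imwrite("pics/"+n,cv2.resize(im,None,fx=s,fy=s,interpolation=cv2.INTER_CUBIC))
def K(p):
    h=p["pixels"].shape[0]; f=h/2/np.tan(np.radians(p["vfov"])/2)
    return np.array([[f,0,p["cx"]],[0,f,p["cy"]],[0,0,1.]])
def proj(p,X):
    return cv2.projectPoints(np.asarray(X,float).reshape(-1,1,3),np.array(p["rvec"],float),np.array(p["tvec"],float),K(p),None)[0].reshape(-1,2)
def ray(p,uv):
    R=cv2.Rodrigues(np.array(p["rvec"],float))[0]; t=np.array(p["tvec"],float).ravel()
    d=R.T@np.linalg.solve(K(p),[uv[0],uv[1],1]); return -R.T@t,d/np.linalg.norm(d)
def atz(p,uv,z):
    c,d=ray(p,uv); return c+d*(z-c[2])/d[2]
E
python3 - <<'E'
from h import *
s=get_image("scene");t=get_image("top")
im=np.hstack([s["pixels"],t["pixels"]])
cv2.imwrite("pics/a.png",cv2.resize(s["pixels"][:,:,::-1],None,fx=1.5,fy=1.5)); cv2.imwrite("pics/b.png",cv2.resize(t["pixels"][:,:,::-1],None,fx=1.5,fy=1.5))
for n,p in (("s",s),("t",t)):
    print(n,ray(p,(256,192)),p["vfov"])
    for l in ("rail","collar","keeper","keeper_pin","bowl","mug"):
        for m in masks_of(p,l)[:2]: print(n,l,round(m["p"],2),np.round(m["xy"]),m["region"].sum())
print(get_state())
E
```

```text
pics
s (array([ 1.18176938, -0.3334793 ,  0.63977938]), array([-0.70750022,  0.39688504, -0.58474413])) 42.90244429982201
s rail 0.91 [201. 226.] 3455
s collar 0.73 [274. 157.] 376
s keeper 0.71 [191. 193.] 376
s keeper_pin 0.98 [190. 192.] 465
s bowl 0.83 [300. 222.] 1276
s mug 0.62 [205. 222.] 3574
s mug 0.56 [154. 210.] 1680
t (array([4.02529876e-01, 8.29153343e-04, 8.29903769e-01]), array([ 0.2408441 ,  0.01602756, -0.97043147])) 50.489065861633804
t rail 0.7 [262. 216.] 3407
t rail 0.47 [322. 219.] 340
t collar 0.74 [192. 241.] 171
t keeper 0.83 [319. 222.] 433
t keeper_pin 0.66 [320. 217.] 399
t keeper_pin 0.15 [263. 217.] 3347
t bowl 0.94 [208. 197.] 1511
t mug 0.66 [324. 287.] 1744
{'clock': 0.7, 'qpos': array([ 1.15298464e+00,  2.75842695e-01,  1.50487800e+00, -1.26385312e-05,
        1.36070285e+00, -1.21014149e-01]), 'qd': array([-6.24421617e-04,  2.75505075e-03,  1.22926109e-03,  1.71850304e-03,
       -1.58992649e-05, -3.32635103e-04]), 'effort': array([-7.81513754e-04, -4.16510117e+01, -2.46054661e+01, -4.07030839e-04,
        1.71294764e-04,  1.31523404e-05]), 'position': array([0.16819561, 0.54988699, 0.24236951]), 'ee_rot': array([-3.63415317e-05,  8.03883306e-01,  5.94787040e-01,  7.65933386e-05]), 'contact_force': array([ 0.01193313,  0.92699771, -0.0389586 ]), 'moment': array([0.01305623, 0.03832545, 0.00675033]), 'width': 0.08565163770710556}
```

View pics/a.png

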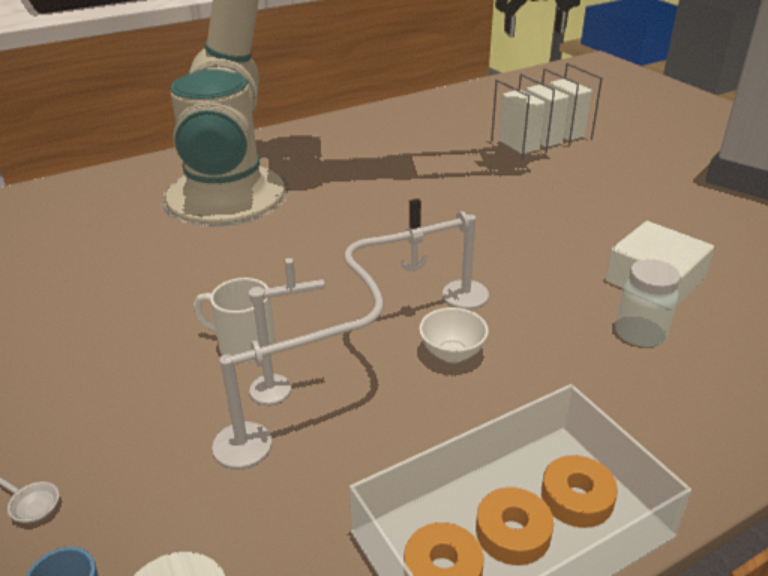

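View pics/b.png

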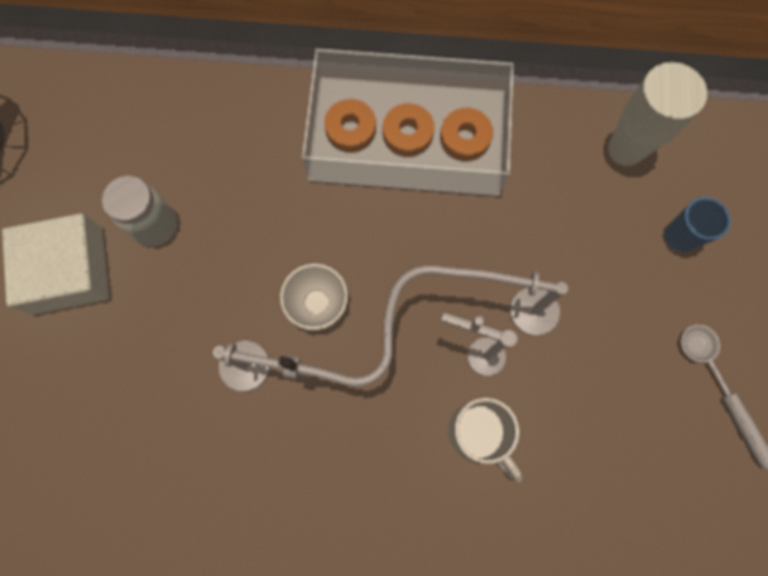

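Both pictures show the rail, with the start at the left of the top view (post top ≈(147,235), far post top ≈(375,192) in native pixels). The collar is at ≈(192,241) and the keeper pin at ≈(319,214). Next I'll fit the rail pose and the real wire line from both views.

```bash
cat > fit.py <<'E'
from h import *
from scipy.optimize import least_squares
from scipy.ndimage import map_coordinates
from scipy.interpolate import CubicSpline
def nominal():
    P=[]
    for y in np.arange(172,40,-4): P.append((-75,y))
    for a in np.arange(180,270,5): P.append((-35+40*np.cos(np.radians(a)),40+40*np.sin(np.radians(a))))
    for x in np.arange(-35,35,4): P.append((x,0))
    for a in np.arange(90,0,-5): P.append((35+40*np.cos(np.radians(a)),-40+40*np.sin(np.radians(a))))
    for y in np.arange(-40,-149,-4): P.append((75,y))
    P=np.array(P,float); T=np.gradient(P,axis=0); T/=np.linalg.norm(T,axis=1)[:,None]
    S=np.r_[0,np.cumsum(np.linalg.norm(np.diff(P,axis=0),axis=1))]
    return P,T,S
P,T,S=nominal(); N=np.c_[-T[:,1],T[:,0]]
sa=172-85.; se=S[-1]-(148-105); kn=np.linspace(sa,se,10)
def curve(v):
    x,y,th=v[:3]
    lat=np.r_[0,v[3:11],0]; up=np.r_[0,v[11:19],0]
    w=(S>sa)&(S<se)
    f=lambda c: np.where(w,CubicSpline(kn,c,bc_type="clamped")(np.clip(S,sa,se)),0)
    Q=P+N*f(lat)[:,None]; c,s=np.cos(th),np.sin(th)
    return np.c_[x+c*Q[:,0]-s*Q[:,1],y+s*Q[:,0]+c*Q[:,1],130+f(up)]/1000
def chroma(p):
    im=p["pixels"].astype(float); return im[:,:,2]/(im[:,:,0]+5)
def offs(p,C,X,half):
    q=proj(p,X); t=np.gradient(q,axis=0); t/=np.linalg.norm(t,axis=1)[:,None]; n=np.c_[-t[:,1],t[:,0]]
    d=np.arange(-half,half+.01,.25)
    pts=q[:,None]+n[:,None]*d[None,:,None]
    prof=map_coordinates(C,[pts[:,:,1],pts[:,:,0]],order=1)
    bg=np.percentile(prof,25,axis=1)[:,None]; w=np.clip(prof-bg-.06,0,None)
    pk=np.argmax(w*np.exp(-(d/half)**2),axis=1); w=w*(abs(d[None]-d[pk][:,None])<4)
    o=(w*d).sum(1)/(w.sum(1)+1e-9); ok=w.sum(1)>1.0*0.15*4
    return q+n*o[:,None],n,ok
E
cat > runfit.py <<'E'
from fit import *
s=get_image("scene");t=get_image("top")
a=atz(t,np.array([220,352])/1.5,.132)*1e3; b=atz(t,np.array([563,288])/1.5,.132)*1e3
dv=(b-a)[:2]; print(a,b,np.linalg.norm(dv),np.hypot(150,375))
th=np.arctan2(dv[1],dv[0])-np.arctan2(-375,150); c0=(a+b)[:2]/2-np.array([0,2.5])
v=np.r_[c0,th,np.zeros(16)]; print(v[:3])
Cs,Ct=chroma(s),chroma(t)
for it,h in enumerate([9,7,6,5,5,5]):
    X=curve(v); D=[offs(p,C,X,h) for p,C in((s,Cs),(t,Ct))]
    def res(v):
        r=[]
        X=curve(v)
        for p,(m,n,ok) in zip((s,t),D):
            r.append(((proj(p,X)-m)*n).sum(1)*ok)
        return np.r_[np.concatenate(r),v[3:]*.03, np.diff(v[3:11],2)*.03,np.diff(v[11:19],2)*.03]
    f=least_squares(res,v,loss="soft_l1",f_scale=.7); v=f.x
n=len(S); r=f.fun
print("pose",v[:3].round(3),"lat",v[3:11].round(1),"up",v[11:].round(1))
print("res s",r[:n][::5].round(1),"t",r[n:2*n][::5].round(1),[d[2].sum() for d in D],n)
np.save("v.npy",v)
X=curve(v)
out=[]
for p in (s,t):
    im=cv2.resize(p["pixels"][:,:,::-1],None,fx=3,fy=3,interpolation=cv2.INTER_CUBIC)
    q=proj(p,X)*3+1
    for u in q[::2]: cv2.circle(im,tuple(np.round(u).astype(int)),1,(0,0,255),-1)
    lo=q.min(0).astype(int)-40; im=im[max(lo[1],0):,max(lo[0],0):][:300,:790]; out.append(cv2.copyMakeBorder(im,0,300-im.shape[0],0,790-im.shape[1],cv2.BORDER_CONSTANT))
cv2.imwrite("pics/c.png",np.vstack(out))
# collar & keeper in rail frame
c_,s_=np.cos(v[2]),np.sin(v[2])
inv=lambda w:np.array([c_*(w[0]-v[0])+s_*(w[1]-v[1]),-s_*(w[0]-v[0])+c_*(w[1]-v[1])])
m=masks_of(t,"collar")[0]; ys,xs=np.nonzero(m["region"]); print("collar mask",xs.min(),xs.max(),ys.min(),ys.max())
dk=(t["pixels"].max(2)<60)&m["region"]; dk[:]=dk; yy,xx=np.nonzero(dk); print(len(yy),"tab top-view centre at z .16", inv(atz(t,(xx.mean(),yy.mean()),.162)*1e3), atz(t,(xx.mean(),yy.mean()),.162))
m=masks_of(s,"collar")[0]; dk=(s["pixels"].max(2)<60)&m["region"]; yy,xx=np.nonzero(dk); uv=(xx.mean(),yy.mean()); print("scene tab",uv)
# intersect with first leg plane x=-75
best=min(((abs(inv(atz(s,uv,z)*1e3)[0]+75),z,inv(atz(s,uv,z)*1e3)) for z in np.arange(.1,.22,.001)),key=lambda q:q[0]); print(best)
for z in(.154,.19): print("pin z",z,inv(atz(t,np.array([479,321])/1.5,z)*1e3))
for n,p in(("bowl",t),("mug",t)):
    print(n,inv(atz(p,masks_of(p,n)[0]["xy"],.04)*1e3))
E
python3 runfit.py
```

```text
[484.38542098 193.63672801 132.        ] [ 593.52252702 -197.3933645   132.        ] 405.974680449083 403.8873605350878
[ 5.38953974e+02 -4.37831824e+00 -1.08330998e-01]
pose [ 5.38835e+02 -1.30000e-01 -1.05000e-01] lat [-1.8 -4.9 -2.4  4.   3.9 -1.8 -4.1 -2.3] up [ 0.9  3.2  3.5  0.8 -2.2 -2.6 -2.5 -0.6]
res s [-0.   0.   0.   0.  -0.  -0.   0.   0.  -0.  -0.1 -0.  -0.1  0.1 -0.
 -0.3 -0.2  0.1 -0.  -0.3  0.1 -0.2 -0.1 -0.1] t [-0.  -0.  -0.  -0.  -0.   0.   0.   0.1 -0.   0.1  0.1 -0.1  0.   0.1
  0.1  0.1  0.1 -0.1  0.   0.   0.1  0.1  0.1] [np.int64(103), np.int64(95)] 115
collar mask 295 345 209 231
0 tab top-view centre at z .16 [nan nan] [nan nan nan]
scene tab (np.float64(276.3529411764706), np.float64(141.97058823529412))
(np.float64(0.009638876114877348), np.float64(0.15900000000000006), array([-75.00963888, 103.34908036]))
pin z 0.154 [ 12.52850933 -96.69440933]
pin z 0.19 [  4.6356245  -92.25086401]
bowl [ 28.75810495 112.58990303]
mug [ -99.67434033 -143.19802926]runfit.py:33: RuntimeWarning: Mean of empty slice.
  dk=(t["pixels"].max(2)<60)&m["region"]; dk[:]=dk; yy,xx=np.nonzero(dk); print(len(yy),"tab top-view centre at z .16", inv(atz(t,(xx.mean(),yy.mean()),.162)*1e3), atz(t,(xx.mean(),yy.mean()),.162))
  ret = ret.dtype.type(ret / rcount)
```

View pics/c.png

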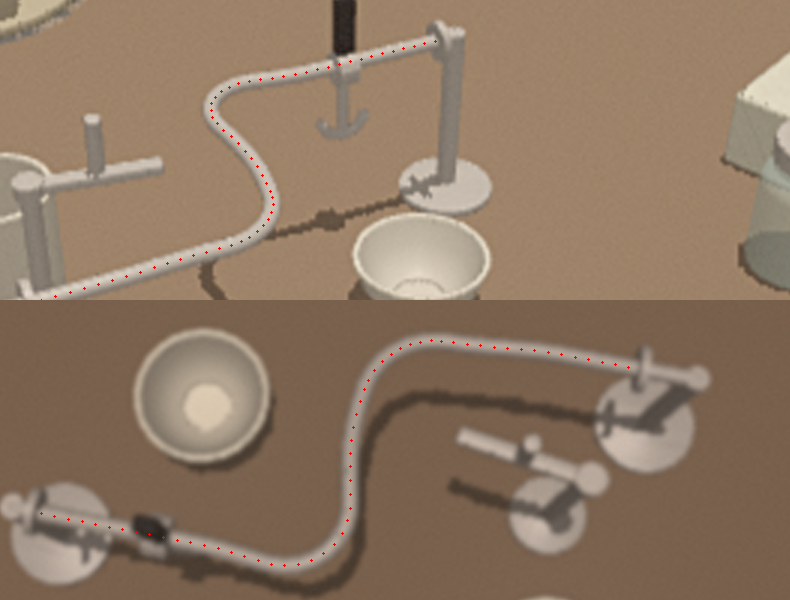

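The fitted line overlays the wire in both views. The tab is at rail y≈103, and its height is as expected. The keeper is at ≈0.12 rad. Moving above the tab.

>>> play_rows(series=[{"dx": 22,"dy": -31.5,"turn": -0.1,"fingers": 0},{"dx": 22,"dy": -31.5,"turn": -0.1,"fingers": 0},{"dx": 22,"dy": -31.5,"turn": -0.1,"fingers": 0},{"dx": 22,"dy": -31.5,"turn": -0.1,"fingers": 0},{"dx": 22,"dy": -31.5,"turn": -0.1,"fingers": 0},{"dx": 22,"dy": -31.5,"turn": -0.1,"fingers": 0},{"dx": 22,"dy": -31.5,"turn": -0.1,"fingers": 0},{"dx": 22,"dy": -31.5,"turn": -0.1,"fingers": 0},{"dx": 22,"dy": -31.5,"turn": -0.1,"fingers": 0},{"dx": 22,"dy": -31.5,"turn": -0.1,"fingers": 0},{"dx": 22,"dy": -31.5,"turn": -0.1,"fingers": 0},{"dx": 22,"dy": -31.5,"turn": -0.1,"fingers": 0}], squeeze=25)

```text
invalid input at $.series[0]: expected keys fingers, dx, dy, dz, turn
```

```bash
cat > plan.py <<'E'
import sys
from fit import *
from scipy.interpolate import interp1d
v=np.load("v.npy"); X=curve(v)*1e3; s3=np.r_[0,np.cumsum(np.linalg.norm(np.diff(X,axis=0),axis=1))]
f=CubicSpline(s3,X)
def inv(w): c,s=np.cos(v[2]),np.sin(v[2]); return np.array([c*(w[0]-v[0])+s*(w[1]-v[1]),-s*(w[0]-v[0])+c*(w[1]-v[1])])
def fwd(q): c,s=np.cos(v[2]),np.sin(v[2]); return np.array([v[0]+c*q[0]-s*q[1],v[1]+s*q[0]+c*q[1]])
def yaw(s):
    d=f(min(s+5,s3[-1]))-f(max(s-5,0)); return np.arctan2(d[1],d[0])+np.pi/2
def pose():
    st=get_state(); p=st["position"]*1e3; w,x,y,z=st["ee_rot"]; ty=np.arctan2(2*(x*y+w*z),1-2*(y*y+z*z)); return st,p,ty
def nearest(p):
    ss=np.linspace(0,s3[-1],4000); return ss[np.argmin(np.linalg.norm(f(ss)[:,:2]-p[:2],axis=1))]
E
cat > now.py <<'E'
from plan import *
st,p,ty=pose(); s=nearest(p); e=p[:2]-f(s)[:2]; 
print("t",st["clock"],"p",p.round(1),"yaw",round(ty,3),"F",st["contact_force"].round(1),"w",st["width"],"rail",inv(p).round(1),"s",round(s,1),"/",s3[-1].round(1))
d=np.array([np.cos(yaw(s)),np.sin(yaw(s))]); print("lat(jaw axis) err",round(e@d,2),"yaw err",round((ty-yaw(s)+np.pi/2)%np.pi-np.pi/2,3),"z-wire",round(p[2]-f(s)[2],1),"F lat",round(st["contact_force"][:2]@d,1),"F along",round(st["contact_force"][:2]@np.array([d[1],-d[0]]),1))
E
python3 now.py; python3 -c "
from plan import *
print(fwd((-75,103.3)))"
```

```text
t 1.0 p [168.2 549.9 242.4] yaw 1.274 F [-0.2 -0.2 -0.3] w 0.08541039819349548 rail [-426.   508.4] s 0.0 / 441.2
lat(jaw axis) err -351.02 yaw err 1.379 z-wire 112.4 F lat -0.1 F along 0.2
[475.0208769 110.4309811]
```

>>> play_rows(series=[{"dx": 22,"dy": -31.5,"dz": 0,"turn": -0.1,"fingers": 0},{"dx": 22,"dy": -31.5,"dz": 0,"turn": -0.1,"fingers": 0},{"dx": 22,"dy": -31.5,"dz": 0,"turn": -0.1,"fingers": 0},{"dx": 22,"dy": -31.5,"dz": 0,"turn": -0.1,"fingers": 0},{"dx": 22,"dy": -31.5,"dz": 0,"turn": -0.1,"fingers": 0},{"dx": 22,"dy": -31.5,"dz": 0,"turn": -0.1,"fingers": 0},{"dx": 22,"dy": -31.5,"dz": 0,"turn": -0.1,"fingers": 0},{"dx": 22,"dy": -31.5,"dz": 0,"turn": -0.1,"fingers": 0},{"dx": 22,"dy": -31.5,"dz": 0,"turn": -0.1,"fingers": 0},{"dx": 22,"dy": -31.5,"dz": 0,"turn": -0.1,"fingers": 0},{"dx": 22,"dy": -31.5,"dz": 0,"turn": -0.1,"fingers": 0},{"dx": 22,"dy": -31.5,"dz": 0,"turn": -0.1,"fingers": 0}], squeeze=25)

```text
clock: 2.0
position: [0.4359, 0.1619, 0.2435]
ee_rot: [-0.002, 1.0, 0.016, 0.005]
contact_force: [-0.3, 1.6, -0.2]
width: 0.0424
```

```bash
python3 now.py
```

```text
t 2.0 p [435.9 161.9 243.5] yaw 0.032 F [-0.3  1.6 -0.2] w 0.04238527218887887 rail [-119.3  150.4] s 21.6 / 441.2
lat(jaw axis) err -44.29 yaw err 0.136 z-wire 113.5 F lat -0.5 F along -1.6
```

Good tracking. To the tab: (+39, −51.5), turn −0.136, then down to about z=190.

>>> play_rows(series=[{"dx": 20,"dy": -26,"dz": 0,"turn": -0.07,"fingers": 0},{"dx": 19,"dy": -25,"dz": 0,"turn": -0.07,"fingers": 0},{"dx": 0,"dy": 0,"dz": -15,"turn": 0,"fingers": 0.2},{"dx": 0,"dy": 0,"dz": -15,"turn": 0,"fingers": 0.2},{"dx": 0,"dy": 0,"dz": -15,"turn": 0,"fingers": 0.2},{"dx": 0,"dy": 0,"dz": 0,"turn": 0,"fingers": 0.2}])

```text
clock: 2.5
position: [0.4839, 0.0984, 0.1991]
ee_rot: [-0.0, 0.998, -0.067, 0.011]
contact_force: [-0.7, -0.2, -1.4]
width: 0.0342
```

```bash
python3 now.py
python3 - <<'E'
from h import *
s=get_image("scene");t=get_image("top")
save(s,"d1.png",(230,90,330,190),4);save(t,"d2.png",(140,180,240,280),4)
cv2.imwrite("pics/d.png",np.hstack([cv2.imread("pics/d1.png"),cv2.imread("pics/d2.png")]))
E
```

```text
t 2.5 p [483.9  98.4 199.1] yaw -0.134 F [-0.7 -0.2 -1.4] w 0.03416922173805803 rail [-64.9  92.2] s 79.8 / 441.2
lat(jaw axis) err 10.07 yaw err -0.029 z-wire 69.1 F lat -0.7 F along 0.2
```

View pics/d.png

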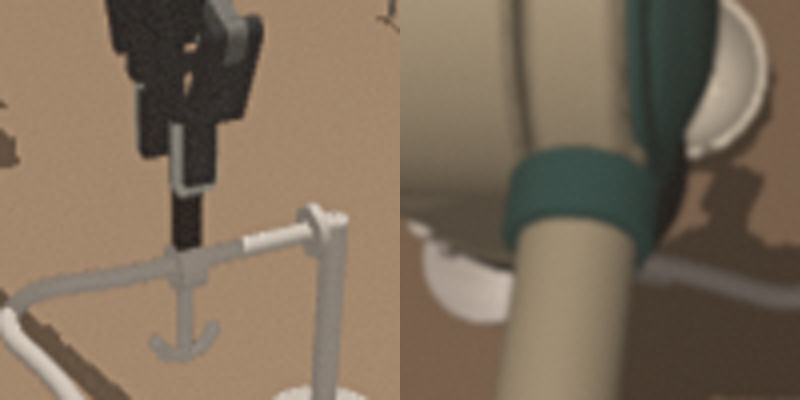

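The picture shows the gripper over the tab in the scene view. The top view is hidden by the arm. The tool overshot by about 10 mm, so I'll correct that and then descend.

>>> play_rows(series=[{"dx": -4.5,"dy": 6,"dz": 0,"turn": 0.015,"fingers": 0.2},{"dx": -4,"dy": 6,"dz": 0,"turn": 0.015,"fingers": 0.2},{"dx": 0,"dy": 0,"dz": 0,"turn": 0,"fingers": 0.2},{"dx": 0,"dy": 0,"dz": 0,"turn": 0,"fingers": 0.2}])

```text
clock: 2.93
position: [0.4773, 0.1135, 0.205]
ee_rot: [-0.002, 0.999, -0.049, 0.016]
contact_force: [0.3, 0.4, -0.7]
width: 0.0341
```

```bash
python3 now.py
```

```text
t 2.9333 p [477.3 113.5 205. ] yaw -0.098 F [ 0.3  0.4 -0.7] w 0.03408942707413584 rail [-73.  106.6] s 65.4 / 441.2
lat(jaw axis) err 1.98 yaw err 0.007 z-wire 75.0 F lat 0.3 F along -0.5
```

>>> play_rows(series=[{"dx": -1,"dy": -1.5,"dz": -8,"turn": 0,"fingers": 0.2},{"dx": -1,"dy": -1.5,"dz": -8,"turn": 0,"fingers": 0.2},{"dx": 0,"dy": 0,"dz": -8,"turn": 0,"fingers": 0.2},{"dx": 0,"dy": 0,"dz": -8,"turn": 0,"fingers": 0.2},{"dx": 0,"dy": 0,"dz": -6,"turn": 0,"fingers": 0.2},{"dx": 0,"dy": 0,"dz": 0,"turn": 0,"fingers": 0.2},{"dx": 0,"dy": 0,"dz": 0,"turn": 0,"fingers": 0.2}])

```text
clock: 3.52
position: [0.4742, 0.1108, 0.1632]
ee_rot: [-0.002, 0.999, -0.048, 0.016]
contact_force: [0.4, -0.1, 1.0]
width: 0.034
```

```bash
cat >> now.py <<'E'
w,x,y,z=st["ee_rot"]; print("tilt xy",round(2*(x*z+w*y),3),round(2*(y*z-w*x),3))
E
python3 now.py
```

```text
t 3.5167 p [474.2 110.8 163.2] yaw -0.096 F [ 0.4 -0.1  1. ] w 0.033995689611578665 rail [-75.8 103.6] s 68.4 / 441.2
lat(jaw axis) err -0.83 yaw err 0.009 z-wire 33.2 F lat 0.4 F along 0.0
tilt xy 0.032 0.002
```

>>> play_rows(series=[{"dx": 0,"dy": 0,"dz": -3,"turn": 0,"fingers": 0.3},{"dx": 0,"dy": 0,"dz": 0,"turn": 0,"fingers": 0.5},{"dx": 0,"dy": 0,"dz": 0,"turn": 0,"fingers": 0.7},{"dx": 0,"dy": 0,"dz": 0,"turn": 0,"fingers": 0.8},{"dx": 0,"dy": 0,"dz": 0,"turn": 0,"fingers": 1},{"dx": 0,"dy": 0,"dz": 0,"turn": 0,"fingers": 1},{"dx": 0,"dy": 0,"dz": 0,"turn": 0,"fingers": 1}], squeeze=25)

```text
clock: 4.1
position: [0.4746, 0.1107, 0.1598]
ee_rot: [-0.002, 0.999, -0.048, 0.016]
contact_force: [0.2, 0.5, -1.5]
width: 0.01
```

```bash
python3 now.py
```

```text
t 4.1 p [474.6 110.7 159.8] yaw -0.096 F [ 0.2  0.5 -1.5] w 0.009995904918510256 rail [-75.5 103.5] s 68.5 / 441.2
lat(jaw axis) err -0.48 yaw err 0.008 z-wire 29.8 F lat 0.1 F along -0.6
tilt xy 0.032 0.002
```

Gripped: width is 10 mm and the forces are about zero. Now a planner to step along the fitted wire.

```bash
cat > step.py <<'E'
from plan import *
exec(open("now.py").read().split("\n",1)[1])
n=int(sys.argv[1]); ds=float(sys.argv[2]); LAT=float(sys.argv[3]) if len(sys.argv)>3 else -0.5; ZR=float(sys.argv[4]) if len(sys.argv)>4 else 31.8
tgt=[]
for i in range(1,n+1):
    q=min(s+ds*i,s3[-1]); y=yaw(q); P3=f(q); tgt.append([P3[0]+LAT*np.cos(y),P3[1]+LAT*np.sin(y),P3[2]+ZR,y])
cur=np.r_[p,yaw(s)+((ty-yaw(s)+np.pi/2)%np.pi-np.pi/2)]
tgt=np.array(tgt); e0=cur-np.r_[f(s)[:2]+LAT*d,f(s)[2]+ZR,yaw(s)]
for i in range(n): tgt[i]+=e0*max(0,1-(i+1)/4)
q=np.array([.5,.5,.5,.01]); R=np.round(tgt/q)*q
prev=np.round(cur/q)*q; import json
out=[]
for r in R:
    dd=r-prev; prev=r; out.append({"dx":round(dd[0],1),"dy":round(dd[1],1),"dz":round(dd[2],1),"turn":round(dd[3],2),"fingers":1})
print(json.dumps(out)); print("end rail",inv(tgt[-1]))
E
sed -i '/end rail/!b' step.py; python3 step.py 12 3
```

```text
t 4.1 p [474.6 110.7 159.8] yaw -0.096 F [ 0.2  0.5 -1.5] w 0.009995904918510256 rail [-75.5 103.5] s 68.5 / 441.2
lat(jaw axis) err -0.48 yaw err 0.008 z-wire 29.8 F lat 0.1 F along -0.6
tilt xy 0.032 0.002
[{"dx": -0.5, "dy": -3.0, "dz": 0.5, "turn": 0.0, "fingers": 1}, {"dx": 0.0, "dy": -3.0, "dz": 0.5, "turn": 0.0, "fingers": 1}, {"dx": -0.5, "dy": -3.0, "dz": 0.5, "turn": 0.0, "fingers": 1}, {"dx": 0.0, "dy": -3.0, "dz": 0.5, "turn": 0.0, "fingers": 1}, {"dx": -0.5, "dy": -2.5, "dz": 0.0, "turn": 0.0, "fingers": 1}, {"dx": -0.5, "dy": -3.0, "dz": 0.0, "turn": -0.01, "fingers": 1}, {"dx": 0.0, "dy": -3.0, "dz": 0.0, "turn": 0.0, "fingers": 1}, {"dx": -0.5, "dy": -3.0, "dz": 0.0, "turn": -0.01, "fingers": 1}, {"dx": -0.5, "dy": -3.0, "dz": 0.0, "turn": -0.01, "fingers": 1}, {"dx": -0.5, "dy": -3.0, "dz": 0.0, "turn": -0.01, "fingers": 1}, {"dx": 0.0, "dy": -3.0, "dz": 0.0, "turn": -0.01, "fingers": 1}, {"dx": -0.5, "dy": -3.0, "dz": 0.0, "turn": -0.01, "fingers": 1}]
end rail [-75.98534174  67.53101004]
```

>>> play_rows(series=[{"dx": -0.5,"dy": -3.0,"dz": 0.5,"turn": 0.0,"fingers": 1},{"dx": 0.0,"dy": -3.0,"dz": 0.5,"turn": 0.0,"fingers": 1},{"dx": -0.5,"dy": -3.0,"dz": 0.5,"turn": 0.0,"fingers": 1},{"dx": 0.0,"dy": -3.0,"dz": 0.5,"turn": 0.0,"fingers": 1},{"dx": -0.5,"dy": -2.5,"dz": 0.0,"turn": 0.0,"fingers": 1},{"dx": -0.5,"dy": -3.0,"dz": 0.0,"turn": -0.01,"fingers": 1},{"dx": 0.0,"dy": -3.0,"dz": 0.0,"turn": 0.0,"fingers": 1},{"dx": -0.5,"dy": -3.0,"dz": 0.0,"turn": -0.01,"fingers": 1}])

```text
clock: 4.77
position: [0.4715, 0.0848, 0.1619]
ee_rot: [-0.001, 0.998, -0.059, 0.016]
contact_force: [0.2, -0.2, -1.5]
width: 0.0093
```

```bash
python3 step.py 10 3
```

```text
t 4.7667 p [471.5  84.8 161.9] yaw -0.117 F [ 0.2 -0.2 -1.5] w 0.009266843447546542 rail [-75.8  77.4] s 94.5 / 441.2
lat(jaw axis) err -0.73 yaw err 0.011 z-wire 31.9 F lat 0.3 F along 0.1
tilt xy 0.031 0.001
[{"dx": -0.5, "dy": -3.0, "dz": 0.0, "turn": -0.01, "fingers": 1}, {"dx": 0.0, "dy": -3.0, "dz": 0.0, "turn": -0.01, "fingers": 1}, {"dx": -0.5, "dy": -3.0, "dz": 0.0, "turn": -0.01, "fingers": 1}, {"dx": -0.5, "dy": -3.0, "dz": 0.0, "turn": -0.01, "fingers": 1}, {"dx": -0.5, "dy": -3.0, "dz": 0.0, "turn": -0.01, "fingers": 1}, {"dx": -0.5, "dy": -3.0, "dz": 0.5, "turn": -0.01, "fingers": 1}, {"dx": -0.5, "dy": -3.0, "dz": 0.0, "turn": -0.01, "fingers": 1}, {"dx": -0.5, "dy": -3.0, "dz": 0.0, "turn": -0.01, "fingers": 1}, {"dx": -1.0, "dy": -3.0, "dz": 0.0, "turn": 0.0, "fingers": 1}, {"dx": -0.5, "dy": -2.5, "dz": 0.5, "turn": -0.01, "fingers": 1}]
end rail [-77.62422606  47.6133196 ]
```

>>> play_rows(series=[{"dx": -0.5,"dy": -3.0,"dz": 0.0,"turn": -0.01,"fingers": 1},{"dx": 0.0,"dy": -3.0,"dz": 0.0,"turn": -0.01,"fingers": 1},{"dx": -0.5,"dy": -3.0,"dz": 0.0,"turn": -0.01,"fingers": 1},{"dx": -0.5,"dy": -3.0,"dz": 0.0,"turn": -0.01,"fingers": 1},{"dx": -0.5,"dy": -3.0,"dz": 0.0,"turn": -0.01,"fingers": 1},{"dx": -0.5,"dy": -3.0,"dz": 0.5,"turn": -0.01,"fingers": 1},{"dx": -0.5,"dy": -3.0,"dz": 0.0,"turn": -0.01,"fingers": 1}])

```text
clock: 5.35
position: [0.4681, 0.0613, 0.1624]
ee_rot: [-0.001, 0.995, -0.097, 0.016]
contact_force: [0.0, -0.2, -2.0]
width: 0.009
```

```bash
python3 step.py 8 3
```

```text
t 5.35 p [468.1  61.3 162.4] yaw -0.195 F [ 0.  -0.2 -2. ] w 0.009038358454255584 rail [-76.8  53.7] s 118.4 / 441.2
lat(jaw axis) err -0.29 yaw err 0.002 z-wire 31.6 F lat 0.1 F along 0.2
tilt xy 0.031 -0.002
[{"dx": -0.5, "dy": -3.0, "dz": 0.0, "turn": 0.0, "fingers": 1}, {"dx": -1.0, "dy": -3.0, "dz": 0.5, "turn": -0.01, "fingers": 1}, {"dx": -0.5, "dy": -3.0, "dz": 0.0, "turn": 0.0, "fingers": 1}, {"dx": -0.5, "dy": -3.0, "dz": 0.5, "turn": 0.01, "fingers": 1}, {"dx": -0.5, "dy": -3.0, "dz": 0.0, "turn": 0.03, "fingers": 1}, {"dx": -0.5, "dy": -3.0, "dz": 0.0, "turn": 0.06, "fingers": 1}, {"dx": -0.5, "dy": -3.0, "dz": 0.5, "turn": 0.08, "fingers": 1}, {"dx": 0.0, "dy": -3.0, "dz": 0.0, "turn": 0.07, "fingers": 1}]
end rail [-78.26552024  29.77187577]
```

>>> play_rows(series=[{"dx": -0.5,"dy": -3.0,"dz": 0.0,"turn": 0.0,"fingers": 1},{"dx": -1.0,"dy": -3.0,"dz": 0.5,"turn": -0.01,"fingers": 1},{"dx": -0.5,"dy": -3.0,"dz": 0.0,"turn": 0.0,"fingers": 1},{"dx": -0.5,"dy": -3.0,"dz": 0.5,"turn": 0.01,"fingers": 1},{"dx": -0.5,"dy": -3.0,"dz": 0.0,"turn": 0.03,"fingers": 1},{"dx": -0.5,"dy": -3.0,"dz": 0.0,"turn": 0.06,"fingers": 1}])

```text
clock: 5.85
position: [0.4641, 0.0414, 0.1636]
ee_rot: [-0.001, 0.999, -0.051, 0.016]
contact_force: [0.5, 0.5, -3.0]
width: 0.0096
```

```bash
python3 step.py 7 3
```

```text
t 5.85 p [464.1  41.4 163.6] yaw -0.103 F [ 0.5  0.5 -3. ] w 0.009634365202477766 rail [-78.6  33.5] s 138.7 / 441.2
lat(jaw axis) err -0.5 yaw err -0.051 z-wire 31.5 F lat 0.5 F along -0.5
tilt xy 0.031 0.001
[{"dx": 0.0, "dy": -3.0, "dz": 0.5, "turn": 0.09, "fingers": 1}, {"dx": 0.5, "dy": -3.0, "dz": 0.0, "turn": 0.08, "fingers": 1}, {"dx": 0.0, "dy": -3.0, "dz": 0.5, "turn": 0.09, "fingers": 1}, {"dx": 1.0, "dy": -3.0, "dz": 0.0, "turn": 0.09, "fingers": 1}, {"dx": 0.5, "dy": -3.0, "dz": 0.5, "turn": 0.08, "fingers": 1}, {"dx": 1.5, "dy": -3.0, "dz": 0.0, "turn": 0.09, "fingers": 1}, {"dx": 1.0, "dy": -2.5, "dz": 0.0, "turn": 0.08, "fingers": 1}]
end rail [-71.9896904   13.59379853]
```

>>> play_rows(series=[{"dx": 0.0,"dy": -3.0,"dz": 0.5,"turn": 0.09,"fingers": 1},{"dx": 0.5,"dy": -3.0,"dz": 0.0,"turn": 0.08,"fingers": 1},{"dx": 0.0,"dy": -3.0,"dz": 0.5,"turn": 0.09,"fingers": 1},{"dx": 1.0,"dy": -3.0,"dz": 0.0,"turn": 0.09,"fingers": 1},{"dx": 0.5,"dy": -3.0,"dz": 0.5,"turn": 0.08,"fingers": 1},{"dx": 1.5,"dy": -3.0,"dz": 0.0,"turn": 0.09,"fingers": 1}])

```text
clock: 6.35
position: [0.4669, 0.0215, 0.1654]
ee_rot: [-0.005, 0.975, 0.221, 0.015]
contact_force: [0.1, -0.3, -2.9]
width: 0.0096
```

```bash
python3 step.py 7 3
```

```text
t 6.35 p [466.9  21.5 165.4] yaw 0.446 F [ 0.1 -0.3 -2.9] w 0.00961627456442954 rail [-73.8  14. ] s 158.3 / 441.2
lat(jaw axis) err -1.79 yaw err -0.015 z-wire 32.2 F lat -0.0 F along 0.3
tilt xy 0.026 0.017
[{"dx": 1.5, "dy": -2.5, "dz": 0.0, "turn": 0.08, "fingers": 1}, {"dx": 2.0, "dy": -2.5, "dz": 0.0, "turn": 0.09, "fingers": 1}, {"dx": 2.0, "dy": -2.0, "dz": 0.0, "turn": 0.08, "fingers": 1}, {"dx": 2.5, "dy": -2.0, "dz": 0.0, "turn": 0.09, "fingers": 1}, {"dx": 2.5, "dy": -2.5, "dz": 0.0, "turn": 0.08, "fingers": 1}, {"dx": 2.0, "dy": -1.5, "dz": 0.0, "turn": 0.08, "fingers": 1}, {"dx": 3.0, "dy": -2.0, "dz": 0.0, "turn": 0.08, "fingers": 1}]
end rail [-56.95501593   0.91091586]
```

>>> play_rows(series=[{"dx": 2,"dy": -2,"dz": 0.0,"turn": 0.08,"fingers": 1},{"dx": 2.5,"dy": -2,"dz": 0.0,"turn": 0.09,"fingers": 1},{"dx": 2.0,"dy": -2.0,"dz": 0.0,"turn": 0.08,"fingers": 1},{"dx": 2.5,"dy": -2.0,"dz": 0.0,"turn": 0.09,"fingers": 1},{"dx": 2.5,"dy": -2,"dz": 0.0,"turn": 0.08,"fingers": 1}])

```text
clock: 6.77
position: [0.4783, 0.0096, 0.1658]
ee_rot: [-0.008, 0.903, 0.43, 0.013]
contact_force: [1.1, -0.1, -2.0]
width: 0.0094
```

```bash
python3 step.py 7 3
```

```text
t 6.7667 p [478.3   9.6 165.8] yaw 0.89 F [ 1.1 -0.1 -2. ] w 0.009367659501359584 rail [-61.2   3.4] s 174.4 / 441.2
lat(jaw axis) err -0.32 yaw err -0.01 z-wire 32.0 F lat 0.6 F along 0.9
tilt xy 0.017 0.026
[{"dx": 2.5, "dy": -1.5, "dz": 0.0, "turn": 0.08, "fingers": 1}, {"dx": 2.5, "dy": -2.0, "dz": -0.5, "turn": 0.09, "fingers": 1}, {"dx": 2.5, "dy": -1.0, "dz": 0.0, "turn": 0.08, "fingers": 1}, {"dx": 3.0, "dy": -1.5, "dz": 0.0, "turn": 0.09, "fingers": 1}, {"dx": 2.5, "dy": -0.5, "dz": 0.0, "turn": 0.08, "fingers": 1}, {"dx": 3.0, "dy": -1.0, "dz": 0.0, "turn": 0.09, "fingers": 1}, {"dx": 3.0, "dy": -0.5, "dz": 0.0, "turn": 0.09, "fingers": 1}]
end rail [-41.10834352  -2.4491445 ]
```

>>> play_rows(series=[{"dx": 2.5,"dy": -1.5,"dz": 0.0,"turn": 0.08,"fingers": 1},{"dx": 2.5,"dy": -1.5,"dz": -0.5,"turn": 0.09,"fingers": 1},{"dx": 2.5,"dy": -1.0,"dz": 0.0,"turn": 0.08,"fingers": 1},{"dx": 3.0,"dy": -1.0,"dz": 0.0,"turn": 0.09,"fingers": 1},{"dx": 2.5,"dy": -0.5,"dz": 0.0,"turn": 0.08,"fingers": 1},{"dx": 3.0,"dy": -0.5,"dz": 0.0,"turn": 0.08,"fingers": 1}])

```text
clock: 7.27
position: [0.4949, 0.0016, 0.1654]
ee_rot: [-0.011, 0.759, 0.651, 0.011]
contact_force: [-0.2, 0.1, -1.6]
width: 0.0094
```

```bash
python3 step.py 7 3
```

```text
t 7.2667 p [494.9   1.6 165.4] yaw 1.418 F [-0.2  0.1 -1.6] w 0.009381616773261122 rail [-43.8  -2.9] s 192.7 / 441.2
lat(jaw axis) err -1.0 yaw err 0.01 z-wire 31.8 F lat 0.0 F along -0.2
tilt xy 0.002 0.031
[{"dx": 3.0, "dy": 0.0, "dz": 0.0, "turn": 0.08, "fingers": 1}, {"dx": 3.0, "dy": 0.0, "dz": -0.5, "turn": 0.08, "fingers": 1}, {"dx": 3.0, "dy": 0.0, "dz": 0.0, "turn": 0.05, "fingers": 1}, {"dx": 3.0, "dy": 0.5, "dz": 0.0, "turn": 0.03, "fingers": 1}, {"dx": 3.0, "dy": 0.5, "dz": -0.5, "turn": 0.01, "fingers": 1}, {"dx": 3.0, "dy": 0.0, "dz": 0.0, "turn": 0.0, "fingers": 1}, {"dx": 3.0, "dy": 0.5, "dz": -0.5, "turn": 0.0, "fingers": 1}]
end rail [-23.0363743    0.67988006]
```

>>> play_rows(series=[{"dx": 3.0,"dy": 0.5,"dz": 0.0,"turn": 0.07,"fingers": 1},{"dx": 3.0,"dy": 0.0,"dz": -0.5,"turn": 0.06,"fingers": 1},{"dx": 3.0,"dy": 0.5,"dz": 0.0,"turn": 0.04,"fingers": 1},{"dx": 3.0,"dy": 0.5,"dz": 0.0,"turn": 0.02,"fingers": 1},{"dx": 3.0,"dy": 0.5,"dz": -0.5,"turn": 0,"fingers": 1},{"dx": 3.0,"dy": 0.5,"dz": 0.0,"turn": 0.0,"fingers": 1}])

```text
clock: 7.77
position: [0.5142, 0.0026, 0.1644]
ee_rot: [-0.012, 0.689, 0.725, 0.01]
contact_force: [-0.5, 0.2, -2.1]
width: 0.0099
```

```bash
python3 step.py 12 3
```

```text
t 7.7667 p [514.2   2.6 164.4] yaw 1.621 F [-0.5  0.2 -2.1] w 0.009879715024770613 rail [-24.8   0.2] s 211.8 / 441.2
lat(jaw axis) err -0.64 yaw err -0.051 z-wire 31.8 F lat 0.3 F along -0.5
tilt xy -0.004 0.03
[{"dx": 3.0, "dy": 0.5, "dz": -0.5, "turn": 0.01, "fingers": 1}, {"dx": 3.0, "dy": 0.5, "dz": 0.0, "turn": 0.01, "fingers": 1}, {"dx": 3.0, "dy": 0.0, "dz": -0.5, "turn": 0.0, "fingers": 1}, {"dx": 3.0, "dy": 0.5, "dz": 0.0, "turn": 0.0, "fingers": 1}, {"dx": 3.0, "dy": 0.0, "dz": -0.5, "turn": -0.02, "fingers": 1}, {"dx": 3.0, "dy": 0.0, "dz": -0.5, "turn": -0.02, "fingers": 1}, {"dx": 3.0, "dy": 0.0, "dz": 0.0, "turn": -0.03, "fingers": 1}, {"dx": 3.0, "dy": 0.0, "dz": -0.5, "turn": -0.02, "fingers": 1}, {"dx": 3.0, "dy": 0.0, "dz": -0.5, "turn": -0.02, "fingers": 1}, {"dx": 3.0, "dy": 0.0, "dz": 0.0, "turn": -0.03, "fingers": 1}, {"dx": 3.0, "dy": -0.5, "dz": -0.5, "turn": -0.02, "fingers": 1}, {"dx": 2.5, "dy": 0.0, "dz": 0.0, "turn": -0.02, "fingers": 1}]
end rail [10.48278311  4.55951253]
```

>>> play_rows(series=[{"dx": 3.0,"dy": 0.5,"dz": -0.5,"turn": 0.02,"fingers": 1},{"dx": 3.0,"dy": 0.5,"dz": 0.0,"turn": 0.01,"fingers": 1},{"dx": 3.0,"dy": 0.0,"dz": -0.5,"turn": 0.0,"fingers": 1},{"dx": 3.0,"dy": 0.5,"dz": 0.0,"turn": 0.0,"fingers": 1},{"dx": 3.0,"dy": 0.0,"dz": -0.5,"turn": -0.02,"fingers": 1},{"dx": 3.0,"dy": 0.0,"dz": -0.5,"turn": -0.02,"fingers": 1},{"dx": 3.0,"dy": 0.0,"dz": 0.0,"turn": -0.03,"fingers": 1},{"dx": 3.0,"dy": 0.0,"dz": -0.5,"turn": -0.02,"fingers": 1}])

```text
clock: 8.43
position: [0.5407, 0.0044, 0.1615]
ee_rot: [-0.011, 0.712, 0.702, 0.01]
contact_force: [-1.0, 0.6, -1.2]
width: 0.0097
```

```bash
python3 step.py 12 3
```

```text
t 8.4333 p [540.7   4.4 161.5] yaw 1.556 F [-1.   0.6 -1.2] w 0.009690814011758336 rail [1.4 4.7] s 238.6 / 441.2
lat(jaw axis) err -0.12 yaw err 0.028 z-wire 31.6 F lat 0.6 F along -1.1
tilt xy -0.002 0.03
[{"dx": 3.0, "dy": -0.5, "dz": 0.0, "turn": -0.03, "fingers": 1}, {"dx": 3.0, "dy": 0.0, "dz": -0.5, "turn": -0.03, "fingers": 1}, {"dx": 3.0, "dy": -0.5, "dz": 0.0, "turn": -0.03, "fingers": 1}, {"dx": 3.0, "dy": -0.5, "dz": -0.5, "turn": -0.03, "fingers": 1}, {"dx": 3.0, "dy": -0.5, "dz": 0.0, "turn": -0.02, "fingers": 1}, {"dx": 3.0, "dy": -0.5, "dz": -0.5, "turn": -0.03, "fingers": 1}, {"dx": 3.0, "dy": -0.5, "dz": 0.0, "turn": -0.02, "fingers": 1}, {"dx": 2.5, "dy": -0.5, "dz": -0.5, "turn": -0.02, "fingers": 1}, {"dx": 3.0, "dy": -1.0, "dz": 0.0, "turn": -0.01, "fingers": 1}, {"dx": 3.0, "dy": -0.5, "dz": 0.0, "turn": -0.02, "fingers": 1}, {"dx": 3.0, "dy": -1.0, "dz": 0.0, "turn": -0.03, "fingers": 1}, {"dx": 3.0, "dy": -0.5, "dz": 0.0, "turn": -0.05, "fingers": 1}]
end rail [36.96334245  1.89176573]
```

>>> play_rows(series=[{"dx": 3.0,"dy": -0.5,"dz": 0.0,"turn": -0.03,"fingers": 1},{"dx": 3.0,"dy": 0.0,"dz": -0.5,"turn": -0.03,"fingers": 1},{"dx": 3.0,"dy": -0.5,"dz": 0.0,"turn": -0.03,"fingers": 1},{"dx": 3.0,"dy": -0.5,"dz": -0.5,"turn": -0.03,"fingers": 1},{"dx": 3.0,"dy": -0.5,"dz": 0.0,"turn": -0.02,"fingers": 1},{"dx": 3.0,"dy": -0.5,"dz": -0.5,"turn": -0.03,"fingers": 1},{"dx": 3.0,"dy": -0.5,"dz": 0.0,"turn": -0.02,"fingers": 1},{"dx": 2.5,"dy": -0.5,"dz": -0.5,"turn": -0.02,"fingers": 1}])

```text
clock: 9.1
position: [0.5667, 0.0007, 0.1588]
ee_rot: [-0.011, 0.787, 0.616, 0.011]
contact_force: [-0.5, 0.1, -1.6]
width: 0.0097
```

```bash
python3 step.py 9 3
```

```text
t 9.1 p [566.7   0.7 158.8] yaw 1.328 F [-0.5  0.1 -1.6] w 0.009688419098208334 rail [27.6  3.8] s 265.0 / 441.2
lat(jaw axis) err -0.1 yaw err -0.011 z-wire 30.9 F lat 0.0 F along -0.5
tilt xy 0.004 0.03
[{"dx": 3.0, "dy": -0.5, "dz": 0.0, "turn": -0.01, "fingers": 1}, {"dx": 3.0, "dy": -1.0, "dz": 0.0, "turn": -0.03, "fingers": 1}, {"dx": 2.5, "dy": -1.0, "dz": 0.0, "turn": -0.04, "fingers": 1}, {"dx": 3.0, "dy": -1.0, "dz": 0.5, "turn": -0.06, "fingers": 1}, {"dx": 2.5, "dy": -1.0, "dz": -0.5, "turn": -0.07, "fingers": 1}, {"dx": 3.0, "dy": -1.5, "dz": 0.0, "turn": -0.08, "fingers": 1}, {"dx": 2.5, "dy": -1.5, "dz": 0.0, "turn": -0.07, "fingers": 1}, {"dx": 2.0, "dy": -2.0, "dz": 0.0, "turn": -0.08, "fingers": 1}, {"dx": 2.5, "dy": -2.0, "dz": 0.0, "turn": -0.07, "fingers": 1}]
end rail [52.41986598 -5.24748211]
```

>>> play_rows(series=[{"dx": 3.0,"dy": -0.5,"dz": 0.5,"turn": -0.01,"fingers": 1},{"dx": 3.0,"dy": -1.0,"dz": 0.0,"turn": -0.03,"fingers": 1},{"dx": 2.5,"dy": -1.0,"dz": 0.0,"turn": -0.04,"fingers": 1},{"dx": 3.0,"dy": -1.0,"dz": 0.5,"turn": -0.06,"fingers": 1},{"dx": 2.5,"dy": -1.0,"dz": -0.5,"turn": -0.07,"fingers": 1},{"dx": 2.5,"dy": -1.5,"dz": 0.0,"turn": -0.08,"fingers": 1}])

```text
clock: 9.6
position: [0.5848, -0.0055, 0.159]
ee_rot: [-0.009, 0.872, 0.489, 0.012]
contact_force: [-0.8, 0.2, -1.3]
width: 0.0098
```

```bash
python3 step.py 7 3
```

```text
t 9.6 p [584.8  -5.5 159. ] yaw 1.023 F [-0.8  0.2 -1.3] w 0.009849126586725097 rail [46.3 -0.6] s 284.3 / 441.2
lat(jaw axis) err 0.26 yaw err 0.016 z-wire 31.6 F lat -0.2 F along -0.8
tilt xy 0.012 0.028
[{"dx": 2.0, "dy": -2.0, "dz": 0.0, "turn": -0.07, "fingers": 1}, {"dx": 2.5, "dy": -2.0, "dz": 0.0, "turn": -0.08, "fingers": 1}, {"dx": 2.0, "dy": -2.0, "dz": 0.0, "turn": -0.07, "fingers": 1}, {"dx": 2.0, "dy": -2.5, "dz": 0.0, "turn": -0.07, "fingers": 1}, {"dx": 2.0, "dy": -2.0, "dz": 0.0, "turn": -0.07, "fingers": 1}, {"dx": 1.5, "dy": -2.5, "dz": 0.0, "turn": -0.06, "fingers": 1}, {"dx": 1.5, "dy": -2.5, "dz": 0.0, "turn": -0.07, "fingers": 1}]
end rail [ 61.65021645 -14.57040747]
```

>>> play_rows(series=[{"dx": 2.0,"dy": -2.0,"dz": 0.0,"turn": -0.07,"fingers": 1},{"dx": 2,"dy": -2.0,"dz": 0.0,"turn": -0.07,"fingers": 1},{"dx": 2.0,"dy": -2.0,"dz": 0.0,"turn": -0.07,"fingers": 1},{"dx": 2.0,"dy": -2.5,"dz": 0.0,"turn": -0.07,"fingers": 1},{"dx": 1.5,"dy": -2.0,"dz": 0.0,"turn": -0.07,"fingers": 1}])

```text
clock: 10.02
position: [0.5959, -0.0164, 0.1588]
ee_rot: [-0.007, 0.947, 0.321, 0.014]
contact_force: [-0.2, 0.3, -2.3]
width: 0.0097
```

```bash
python3 step.py 7 3
```

```text
t 10.0167 p [595.9 -16.4 158.8] yaw 0.653 F [-0.2  0.3 -2.3] w 0.009734620112959868 rail [ 58.4 -10.2] s 299.8 / 441.2
lat(jaw axis) err -0.2 yaw err 0.003 z-wire 31.5 F lat -0.0 F along -0.4
tilt xy 0.021 0.022
[{"dx": 1.5, "dy": -2.5, "dz": 0.0, "turn": -0.06, "fingers": 1}, {"dx": 1.5, "dy": -2.5, "dz": 0.0, "turn": -0.07, "fingers": 1}, {"dx": 1.5, "dy": -2.5, "dz": 0.0, "turn": -0.06, "fingers": 1}, {"dx": 1.0, "dy": -3.0, "dz": 0.0, "turn": -0.07, "fingers": 1}, {"dx": 1.0, "dy": -2.5, "dz": 0.0, "turn": -0.06, "fingers": 1}, {"dx": 1.0, "dy": -3.0, "dz": 0.0, "turn": -0.07, "fingers": 1}, {"dx": 0.5, "dy": -3.0, "dz": 0.0, "turn": -0.07, "fingers": 1}]
end rail [ 68.57461059 -28.22663441]
```

>>> play_rows(series=[{"dx": 1.5,"dy": -2.5,"dz": 0.0,"turn": -0.06,"fingers": 1},{"dx": 1.5,"dy": -2.5,"dz": 0.0,"turn": -0.07,"fingers": 1},{"dx": 1.5,"dy": -2.5,"dz": 0.0,"turn": -0.06,"fingers": 1},{"dx": 1.0,"dy": -3.0,"dz": 0.0,"turn": -0.07,"fingers": 1},{"dx": 1.0,"dy": -2.5,"dz": 0.0,"turn": -0.06,"fingers": 1},{"dx": 0.5,"dy": -3.0,"dz": 0.0,"turn": -0.06,"fingers": 1}])

```text
clock: 10.52
position: [0.6038, -0.0328, 0.1584]
ee_rot: [-0.005, 0.992, 0.125, 0.014]
contact_force: [0.2, 0.2, -2.0]
width: 0.0097
```

```bash
python3 step.py 10 3
```

```text
t 10.5167 p [603.8 -32.8 158.4] yaw 0.25 F [ 0.2  0.2 -2. ] w 0.0097294878805781 rail [ 68.  -25.7] s 318.3 / 441.2
lat(jaw axis) err -0.24 yaw err 0.0 z-wire 31.1 F lat 0.3 F along -0.1
tilt xy 0.027 0.013
[{"dx": 0.5, "dy": -2.5, "dz": 0.0, "turn": -0.07, "fingers": 1}, {"dx": 0.0, "dy": -3.0, "dz": 0.5, "turn": -0.07, "fingers": 1}, {"dx": 0.5, "dy": -3.0, "dz": 0.0, "turn": -0.07, "fingers": 1}, {"dx": 0.0, "dy": -3.0, "dz": 0.5, "turn": -0.06, "fingers": 1}, {"dx": -0.5, "dy": -3.0, "dz": 0.0, "turn": -0.04, "fingers": 1}, {"dx": 0.0, "dy": -3.0, "dz": 0.0, "turn": -0.01, "fingers": 1}, {"dx": -0.5, "dy": -3.0, "dz": 0.5, "turn": 0.0, "fingers": 1}, {"dx": 0.0, "dy": -3.0, "dz": 0.0, "turn": 0.01, "fingers": 1}, {"dx": 0.0, "dy": -3.0, "dz": 0.0, "turn": 0.01, "fingers": 1}, {"dx": -0.5, "dy": -3.0, "dz": 0.5, "turn": 0.0, "fingers": 1}]
end rail [ 71.0356312  -55.30492915]
```

>>> play_rows(series=[{"dx": 0.5,"dy": -2.5,"dz": 0.5,"turn": -0.07,"fingers": 1},{"dx": 0.0,"dy": -3.0,"dz": 0.5,"turn": -0.07,"fingers": 1},{"dx": 0,"dy": -3.0,"dz": 0.0,"turn": -0.06,"fingers": 1},{"dx": 0.0,"dy": -3.0,"dz": 0.5,"turn": -0.05,"fingers": 1},{"dx": -0.5,"dy": -3.0,"dz": 0.0,"turn": -0.03,"fingers": 1},{"dx": 0.0,"dy": -3.0,"dz": 0.0,"turn": -0.01,"fingers": 1}])

```text
clock: 11.02
position: [0.6049, -0.051, 0.1596]
ee_rot: [-0.003, 0.999, -0.03, 0.015]
contact_force: [0.1, -0.3, -1.7]
width: 0.0094
```

```bash
python3 step.py 14 3
```

```text
t 11.0167 p [604.9 -51.  159.6] yaw -0.059 F [ 0.1 -0.3 -1.7] w 0.009427636667270792 rail [ 71.  -43.7] s 336.7 / 441.2
lat(jaw axis) err -0.04 yaw err 0.015 z-wire 31.7 F lat 0.1 F along 0.3
tilt xy 0.029 0.006
[{"dx": -0.5, "dy": -3.0, "dz": 0.5, "turn": 0.0, "fingers": 1}, {"dx": -0.5, "dy": -3.0, "dz": 0.0, "turn": 0.01, "fingers": 1}, {"dx": 0.0, "dy": -3.0, "dz": 0.0, "turn": 0.0, "fingers": 1}, {"dx": -0.5, "dy": -3.0, "dz": 0.5, "turn": 0.01, "fingers": 1}, {"dx": 0.0, "dy": -3.0, "dz": 0.0, "turn": 0.0, "fingers": 1}, {"dx": 0.0, "dy": -3.0, "dz": 0.0, "turn": 0.01, "fingers": 1}, {"dx": 0.0, "dy": -3.0, "dz": 0.5, "turn": 0.0, "fingers": 1}, {"dx": 0.0, "dy": -3.0, "dz": 0.0, "turn": 0.01, "fingers": 1}, {"dx": 0.0, "dy": -3.0, "dz": 0.0, "turn": 0.0, "fingers": 1}, {"dx": -0.5, "dy": -3.0, "dz": 0.5, "turn": 0.01, "fingers": 1}, {"dx": 0.0, "dy": -3.0, "dz": 0.0, "turn": 0.0, "fingers": 1}, {"dx": 0.0, "dy": -3.0, "dz": 0.0, "turn": 0.0, "fingers": 1}, {"dx": 0.0, "dy": -3.0, "dz": 0.0, "turn": -0.01, "fingers": 1}, {"dx": 0.0, "dy": -3.0, "dz": 0.0, "turn": 0.0, "fingers": 1}]
end rail [ 73.54431625 -85.60090316]
```

>>> play_rows(series=[{"dx": -0.5,"dy": -3.0,"dz": 0.5,"turn": 0.0,"fingers": 1},{"dx": -0.5,"dy": -3.0,"dz": 0.0,"turn": 0.01,"fingers": 1},{"dx": 0.0,"dy": -3.0,"dz": 0.0,"turn": 0.0,"fingers": 1},{"dx": -0.5,"dy": -3.0,"dz": 0.5,"turn": 0.01,"fingers": 1},{"dx": 0.0,"dy": -3.0,"dz": 0.0,"turn": 0.0,"fingers": 1},{"dx": 0.0,"dy": -3.0,"dz": 0.0,"turn": 0.01,"fingers": 1},{"dx": 0.0,"dy": -3.0,"dz": 0.5,"turn": 0.0,"fingers": 1},{"dx": 0.0,"dy": -3.0,"dz": 0.0,"turn": 0.01,"fingers": 1},{"dx": 0.0,"dy": -3.0,"dz": 0.0,"turn": 0.0,"fingers": 1},{"dx": -0.5,"dy": -3.0,"dz": 0.5,"turn": 0.01,"fingers": 1}])

```text
clock: 11.85
position: [0.6031, -0.0841, 0.1616]
ee_rot: [-0.004, 1.0, -0.001, 0.014]
contact_force: [-0.5, -0.4, -1.6]
width: 0.0094
```

```bash
python3 step.py 14 3
```

```text
t 11.85 p [603.1 -84.1 161.6] yaw -0.003 F [-0.5 -0.4 -1.6] w 0.009440046568688137 rail [ 72.6 -76.8] s 369.8 / 441.2
lat(jaw axis) err -0.61 yaw err 0.01 z-wire 31.9 F lat -0.5 F along 0.4
tilt xy 0.029 0.008
[{"dx": 0.0, "dy": -3.0, "dz": 0.0, "turn": -0.01, "fingers": 1}, {"dx": 0.0, "dy": -3.0, "dz": 0.0, "turn": 0.0, "fingers": 1}, {"dx": 0.0, "dy": -3.0, "dz": 0.0, "turn": -0.01, "fingers": 1}, {"dx": 0.0, "dy": -3.0, "dz": 0.0, "turn": -0.01, "fingers": 1}, {"dx": 0.0, "dy": -3.0, "dz": 0.5, "turn": -0.01, "fingers": 1}, {"dx": -0.5, "dy": -3.0, "dz": 0.0, "turn": -0.01, "fingers": 1}, {"dx": 0.0, "dy": -3.0, "dz": 0.0, "turn": -0.01, "fingers": 1}, {"dx": 0.0, "dy": -3.0, "dz": 0.0, "turn": -0.02, "fingers": 1}, {"dx": -0.5, "dy": -3.0, "dz": 0.0, "turn": -0.01, "fingers": 1}, {"dx": 0.0, "dy": -3.0, "dz": 0.0, "turn": -0.01, "fingers": 1}, {"dx": -0.5, "dy": -3.0, "dz": 0.0, "turn": 0.0, "fingers": 1}, {"dx": -0.5, "dy": -3.0, "dz": 0.0, "turn": 0.0, "fingers": 1}, {"dx": 0.0, "dy": -3.0, "dz": 0.0, "turn": 0.0, "fingers": 1}, {"dx": -0.5, "dy": -3.0, "dz": 0.0, "turn": 0.0, "fingers": 1}]
end rail [  74.49995517 -118.62492534]
```

>>> play_rows(series=[{"dx": 0.0,"dy": -3.0,"dz": 0.0,"turn": -0.01,"fingers": 1},{"dx": 0.0,"dy": -3.0,"dz": 0.0,"turn": 0.0,"fingers": 1},{"dx": 0.0,"dy": -3.0,"dz": 0.0,"turn": -0.01,"fingers": 1},{"dx": 0.0,"dy": -3.0,"dz": 0.0,"turn": -0.01,"fingers": 1},{"dx": 0.0,"dy": -3.0,"dz": 0,"turn": -0.01,"fingers": 1},{"dx": -0.5,"dy": -3.0,"dz": 0.0,"turn": -0.01,"fingers": 1},{"dx": 0.0,"dy": -3.0,"dz": 0.0,"turn": -0.01,"fingers": 1},{"dx": 0.0,"dy": -3.0,"dz": 0.0,"turn": -0.02,"fingers": 1},{"dx": -0.5,"dy": -3.0,"dz": 0.0,"turn": -0.01,"fingers": 1},{"dx": 0.0,"dy": -3.0,"dz": 0.0,"turn": -0.01,"fingers": 1}])

```text
clock: 12.68
position: [0.6018, -0.1174, 0.1616]
ee_rot: [-0.003, 0.998, -0.056, 0.015]
contact_force: [0.5, -0.1, -1.4]
width: 0.0097
```

```bash
python3 step.py 14 3
```

```text
t 12.6833 p [ 601.8 -117.4  161.6] yaw -0.112 F [ 0.5 -0.1 -1.4] w 0.009662968836884542 rail [  74.9 -110.1] s 403.2 / 441.2
lat(jaw axis) err -0.1 yaw err -0.008 z-wire 31.6 F lat 0.5 F along 0.0
tilt xy 0.029 0.004
[{"dx": -0.5, "dy": -3.0, "dz": 0.0, "turn": 0.0, "fingers": 1}, {"dx": -0.5, "dy": -3.0, "dz": 0.0, "turn": 0.0, "fingers": 1}, {"dx": -0.5, "dy": -3.0, "dz": 0.5, "turn": 0.0, "fingers": 1}, {"dx": -0.5, "dy": -3.0, "dz": 0.0, "turn": 0.01, "fingers": 1}, {"dx": 0.0, "dy": -3.0, "dz": 0.0, "turn": 0.0, "fingers": 1}, {"dx": -0.5, "dy": -3.0, "dz": 0.0, "turn": 0.0, "fingers": 1}, {"dx": 0.0, "dy": -2.5, "dz": 0.0, "turn": 0.0, "fingers": 1}, {"dx": -0.5, "dy": -3.0, "dz": 0.0, "turn": 0.0, "fingers": 1}, {"dx": -0.5, "dy": -3.0, "dz": 0.0, "turn": 0.0, "fingers": 1}, {"dx": 0.0, "dy": -3.0, "dz": 0.0, "turn": 0.0, "fingers": 1}, {"dx": -0.5, "dy": -3.0, "dz": 0.0, "turn": 0.0, "fingers": 1}, {"dx": -0.5, "dy": -3.0, "dz": 0.0, "turn": 0.0, "fingers": 1}, {"dx": 0.0, "dy": -2.0, "dz": 0.0, "turn": 0.0, "fingers": 1}, {"dx": 0.0, "dy": 0.0, "dz": 0.0, "turn": 0.0, "fingers": 1}]
end rail [  74.5 -148. ]
```

>>> play_rows(series=[{"dx": -0.5,"dy": -3.0,"dz": 0.0,"turn": 0.0,"fingers": 1},{"dx": -0.5,"dy": -3.0,"dz": 0.0,"turn": 0.0,"fingers": 1},{"dx": -0.5,"dy": -3.0,"dz": 0,"turn": 0.0,"fingers": 1},{"dx": -0.5,"dy": -3.0,"dz": 0.0,"turn": 0.01,"fingers": 1},{"dx": 0.0,"dy": -3.0,"dz": 0.0,"turn": 0.0,"fingers": 1},{"dx": -0.5,"dy": -3.0,"dz": 0.0,"turn": 0.0,"fingers": 1},{"dx": 0.0,"dy": -2.5,"dz": 0.0,"turn": 0.0,"fingers": 1},{"dx": -0.5,"dy": -2.0,"dz": 0.0,"turn": 0.0,"fingers": 1},{"dx": 0,"dy": -1.0,"dz": 0.0,"turn": 0.0,"fingers": 1},{"dx": 0,"dy": 0,"dz": 0.0,"turn": 0.0,"fingers": 1}])

```text
clock: 13.52
position: [0.5985, -0.1444, 0.1616]
ee_rot: [-0.003, 0.999, -0.051, 0.015]
contact_force: [1.0, 0.8, -2.1]
width: 0.0094
```

```bash
python3 now.py
```

```text
t 13.5167 p [ 598.5 -144.4  161.6] yaw -0.103 F [ 1.   0.8 -2.1] w 0.009354262764691638 rail [  74.4 -137.3] s 430.5 / 441.2
lat(jaw axis) err -0.64 yaw err 0.002 z-wire 31.6 F lat 0.9 F along -0.9
tilt xy 0.029 0.004
```

>>> play_rows(series=[{"dx": 0,"dy": -1,"dz": 0.0,"turn": 0.0,"fingers": 1},{"dx": 0,"dy": -1,"dz": 0.0,"turn": 0.0,"fingers": 1},{"dx": -0.5,"dy": -1,"dz": 0,"turn": 0.0,"fingers": 1},{"dx": 0,"dy": -1,"dz": 0.0,"turn": 0,"fingers": 1}])

```text
clock: 13.85
position: [0.5979, -0.1482, 0.1616]
ee_rot: [-0.003, 0.999, -0.051, 0.014]
contact_force: [0.7, -0.6, -1.9]
width: 0.0095
```

>>> play_rows(series=[{"dx": 0,"dy": -0.5,"dz": 0.0,"turn": 0.0,"fingers": 1},{"dx": 0,"dy": -0.5,"dz": 0.0,"turn": 0.0,"fingers": 1}])

```text
clock: 14.02
position: [0.5979, -0.1494, 0.1616]
ee_rot: [-0.003, 0.999, -0.051, 0.015]
contact_force: [-0.2, 0.0, -2.5]
width: 0.0096
```

>>> play_rows(series=[{"dx": 0,"dy": -0.5,"dz": 0.0,"turn": 0.0,"fingers": 1}])

```text
clock: 14.1
position: [0.5979, -0.1499, 0.1616]
ee_rot: [-0.003, 0.999, -0.051, 0.014]
contact_force: [-0.3, 0.4, -1.7]
width: 0.0095
```

```bash
python3 now.py
```

```text
t 14.1 p [ 597.9 -149.9  161.6] yaw -0.102 F [-0.3  0.4 -1.7] w 0.00952433582549758 rail [  74.4 -142.7] s 435.9 / 441.2
lat(jaw axis) err -0.64 yaw err 0.002 z-wire 31.6 F lat -0.4 F along -0.4
tilt xy 0.029 0.005
```

Not in contact yet, so I'll continue in half-millimetre steps.

>>> play_rows(series=[{"dx": 0,"dy": -0.5,"dz": 0.0,"turn": 0.0,"fingers": 1},{"dx": 0,"dy": -0.5,"dz": 0.0,"turn": 0.0,"fingers": 1}])

```text
clock: 14.27
position: [0.5979, -0.1509, 0.1616]
ee_rot: [-0.003, 0.999, -0.051, 0.015]
contact_force: [-0.4, 0.1, -2.2]
width: 0.0096
```

>>> play_rows(series=[{"dx": 0,"dy": -0.5,"dz": 0.0,"turn": 0.0,"fingers": 1},{"dx": 0,"dy": -0.5,"dz": 0.0,"turn": 0.0,"fingers": 1}])

```text
clock: 14.43
position: [0.5979, -0.152, 0.1616]
ee_rot: [-0.003, 0.999, -0.051, 0.015]
contact_force: [-0.1, -0.8, -2.3]
width: 0.01
```

```bash
python3 now.py
```

```text
t 14.4333 p [ 597.9 -152.   161.6] yaw -0.102 F [-0.1 -0.8 -2.3] w 0.009986293719356925 rail [  74.6 -144.8] s 438.0 / 441.2
lat(jaw axis) err -0.37 yaw err 0.002 z-wire 31.6 F lat -0.0 F along 0.8
tilt xy 0.029 0.005
```

>>> play_rows(series=[{"dx": 0,"dy": -0.5,"dz": 0.0,"turn": 0.0,"fingers": 1},{"dx": 0,"dy": -0.5,"dz": 0.0,"turn": 0.0,"fingers": 1}])

```text
clock: 14.6
position: [0.5979, -0.1527, 0.1616]
ee_rot: [-0.004, 0.999, -0.051, 0.014]
contact_force: [-0.3, 1.9, -1.4]
width: 0.0098
```

>>> play_rows(series=[{"dx": 0,"dy": -0.5,"dz": 0.0,"turn": 0.0,"fingers": 1},{"dx": 0,"dy": -0.5,"dz": 0.0,"turn": 0.0,"fingers": 1}])

```text
clock: 14.77
position: [0.5979, -0.1528, 0.1617]
ee_rot: [-0.005, 0.999, -0.051, 0.014]
contact_force: [-0.4, 2.0, -1.6]
width: 0.0096
```

```bash
python3 now.py;  python3 - <<'E'
from h import *
s=get_image("scene");t=get_image("top")
save(s,"e1.png",(135,175,235,275),4);save(t,"e2.png",(300,150,400,250),4)
cv2.imwrite("pics/e.png",np.hstack([cv2.imread("pics/e1.png"),cv2.imread("pics/e2.png")]))
E
```

```text
t 14.7667 p [ 597.9 -152.8  161.7] yaw -0.103 F [-0.4  2.  -1.6] w 0.009629427613035318 rail [  74.7 -145.6] s 438.8 / 441.2
lat(jaw axis) err -0.28 yaw err 0.002 z-wire 31.7 F lat -0.6 F along -1.9
tilt xy 0.029 0.008
```

View pics/e.png

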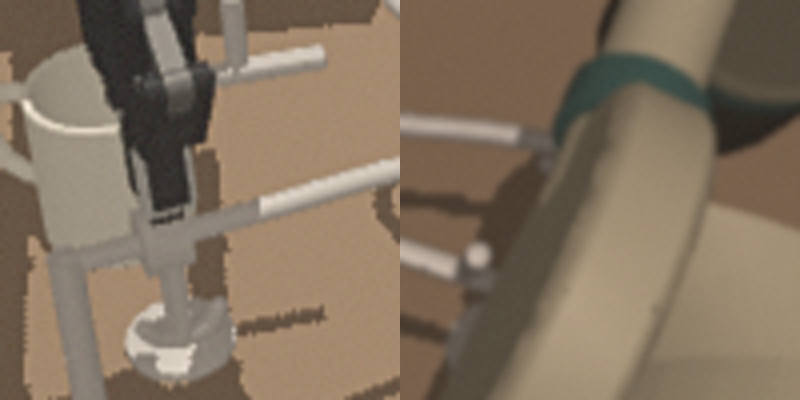

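The ring appears to sit against the stop disc. Motion has stopped and the along-wire force is 2 N. A slightly firmer nudge will confirm, then I'll lower 2 mm so it hangs on the wire and open a little.

>>> play_rows(series=[{"dx": 0,"dy": -1,"dz": -0.5,"turn": 0.0,"fingers": 1},{"dx": 0,"dy": -1,"dz": -0.5,"turn": 0.0,"fingers": 1},{"dx": 0,"dy": -1,"dz": -0.5,"turn": 0.0,"fingers": 1},{"dx": 0,"dy": -1,"dz": -0.5,"turn": 0.0,"fingers": 1}])

```text
clock: 15.2
position: [0.5982, -0.153, 0.1604]
ee_rot: [-0.008, 0.999, -0.051, 0.015]
contact_force: [-0.4, 6.0, 0.7]
width: 0.0098
```

```bash
python3 now.py
```

```text
t 15.2 p [ 598.2 -153.   160.4] yaw -0.103 F [-0.4  6.   0.7] w 0.009791411696886444 rail [  75.  -145.9] s 439.1 / 441.2
lat(jaw axis) err -0.0 yaw err 0.001 z-wire 30.4 F lat -1.0 F along -6.0
tilt xy 0.03 0.015
```

At the stop with 6 N. Release and rise straight up.

>>> play_rows(series=[{"dx": 0,"dy": 0,"dz": 0,"turn": 0.0,"fingers": 0.7},{"dx": 0,"dy": 0,"dz": 0,"turn": 0.0,"fingers": 0.5},{"dx": 0,"dy": 0,"dz": 0,"turn": 0.0,"fingers": 0.4},{"dx": 0,"dy": 0,"dz": 0,"turn": 0.0,"fingers": 0.4},{"dx": 0,"dy": 0,"dz": 5,"turn": 0,"fingers": 0.4},{"dx": 0,"dy": 0,"dz": 8,"turn": 0,"fingers": 0.4},{"dx": 0,"dy": 0,"dz": 10,"turn": 0,"fingers": 0.4},{"dx": 0,"dy": 0,"dz": 12,"turn": 0,"fingers": 0.4},{"dx": 0,"dy": 0,"dz": 12,"turn": 0,"fingers": 0.4},{"dx": 0,"dy": 0,"dz": 12,"turn": 0,"fingers": 0.4},{"dx": 0,"dy": 0,"dz": 5,"turn": 0,"fingers": 0.4},{"dx": 0,"dy": 0,"dz": 0,"turn": 0,"fingers": 0.4}])

```text
clock: 16.2
position: [0.5997, -0.1594, 0.2338]
ee_rot: [-0.002, 0.999, -0.051, 0.018]
contact_force: [-0.5, 0.2, -0.9]
width: 0.0259
```

```bash
python3 now.py
```

```text
t 16.2 p [ 599.7 -159.4  233.8] yaw -0.103 F [-0.5  0.2 -0.9] w 0.025864830883932505 rail [  77.2 -152.1] s 441.2 / 441.2
lat(jaw axis) err 2.18 yaw err 0.002 z-wire 103.8 F lat -0.5 F along -0.2
tilt xy 0.037 0.002
```

```bash
cat > kp.py <<'E'
from plan import *
def tk(q,gap=0,z=175):
    r=np.array([np.sin(q),np.cos(q)]); t=np.array([np.cos(q),-np.sin(q)])
    return np.r_[fwd(np.array([0,-129])+40*r-(16+gap)*t),z,v[2]+np.pi/2-q]
E
python3 - <<'E'
from kp import *
st,p,ty=pose(); print(ty, tk(-.08)-np.r_[p,ty], tk(-.08))
s=get_image("scene")
import itertools
m=masks_of(s,"keeper_pin")
print([(x["p"],x["xy"],x["region"].sum()) for x in m][:2])
pin=lambda q,z:np.r_[fwd(np.array([0,-129])+40*np.array([np.sin(q),np.cos(q)])),z]/1e3
for q in (0,.1,.2,.3): print(q,proj(s,[pin(q,150),pin(q,190)]).round(1).tolist())
save(s,"f.png",(135,130,285,270),4)
E
```

```text
-0.10257036064405048 [-89.36468201  71.37859616 -58.82077082   1.64885155] [510.3622468  -88.04560763 175.           1.54628119]
[(0.55, [190.4, 191.8], np.int64(441))]
0 [[194.9, 189.9], [192.9, 170.5]]
0.1 [[195.5, 191.1], [193.5, 171.7]]
0.2 [[195.9, 192.4], [193.9, 173.0]]
0.3 [[196.1, 193.8], [194.1, 174.3]]
```

View pics/f.png

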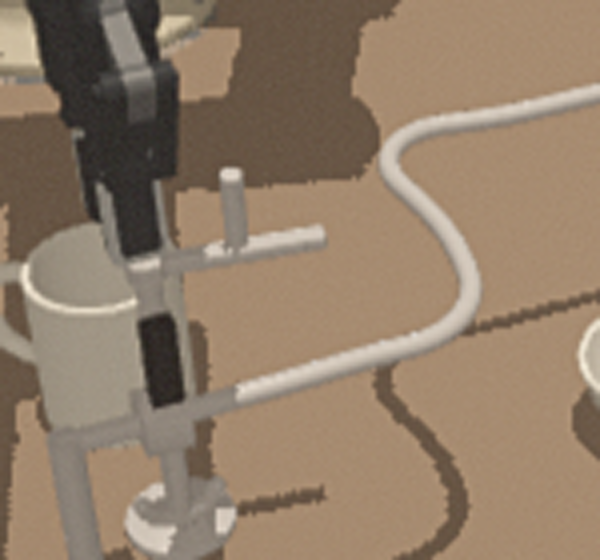

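The collar stays at the stop after release, in both z and position. The pin top is at ≈(193,173), about 1.5 px left of my prediction, and the stop contact came 2.6 mm late. Both say the rail origin is about 2.5 mm further along −y, so I'll apply that.

```bash
cat >> kp.py <<'E'
_f=fwd
def fwd(q): return _f(np.asarray(q)+[0,-2.5])
E
python3 - <<'E'
from kp import *
st,p,ty=pose(); print(tk(-.1)-np.r_[p,ty], tk(-.1))
E
```

```text
[-89.89922655  68.31789151 -57.4220567    1.66881722] [509.29688738 -90.84031524 175.           1.56628119]
```

>>> play_rows(series=[{"dx": -6.5,"dy": 5,"dz": 1,"turn": 0.11,"fingers": 0.6},{"dx": -6.5,"dy": 5,"dz": 0,"turn": 0.12,"fingers": 1},{"dx": -6.5,"dy": 5,"dz": 0,"turn": 0.12,"fingers": 1},{"dx": -6.5,"dy": 5,"dz": 0,"turn": 0.12,"fingers": 1},{"dx": -6.5,"dy": 5,"dz": 0,"turn": 0.12,"fingers": 1},{"dx": -6.5,"dy": 5,"dz": 0,"turn": 0.12,"fingers": 1},{"dx": -6.5,"dy": 5,"dz": 0,"turn": 0.12,"fingers": 1},{"dx": -6.5,"dy": 5,"dz": 0,"turn": 0.12,"fingers": 1},{"dx": -6.5,"dy": 5,"dz": 0,"turn": 0.12,"fingers": 1},{"dx": -6.5,"dy": 5,"dz": 0,"turn": 0.12,"fingers": 1},{"dx": -6.5,"dy": 5,"dz": 0,"turn": 0.12,"fingers": 1},{"dx": -6.5,"dy": 5,"dz": 0,"turn": 0.12,"fingers": 1},{"dx": -6,"dy": 4,"dz": 0,"turn": 0.1,"fingers": 1},{"dx": 0,"dy": 0,"dz": 0,"turn": 0,"fingers": 1},{"dx": 0,"dy": 0,"dz": 0,"turn": 0,"fingers": 1}])

```text
clock: 17.55
position: [0.5033, -0.0901, 0.2198]
ee_rot: [-0.02, 0.735, 0.678, 0.0]
contact_force: [0.7, 0.1, 0.1]
width: -0.0002
```

Run:
```python
from kp import *
st,p,ty=pose(); print(tk(-.1)-np.r_[p,ty], p,ty,st["width"])
w,x,y,z=st["ee_rot"]; print("tilt xy",round(2*(x*z+w*y),3),round(2*(y*z-w*x),3))
```

```text
[  5.95497213  -0.72079345 -44.81571113   0.07560978] [503.34191525 -90.11952178 219.81571113] 1.490671410709487 -0.00023776482818139093
tilt xy -0.027 0.03
```

>>> play_rows(series=[{"dx": 0,"dy": 0,"dz": -10,"turn": 0.02,"fingers": 1},{"dx": 0,"dy": 0,"dz": -10,"turn": 0.02,"fingers": 1},{"dx": 0,"dy": 0,"dz": -10,"turn": 0,"fingers": 1},{"dx": 0,"dy": 0,"dz": -9,"turn": 0,"fingers": 1},{"dx": 0,"dy": 0,"dz": -4,"turn": 0,"fingers": 1},{"dx": 0,"dy": 0,"dz": 0,"turn": 0,"fingers": 1}])

```text
clock: 18.05
position: [0.5036, -0.0911, 0.1702]
ee_rot: [-0.021, 0.722, 0.692, -0.001]
contact_force: [-0.6, -0.6, 0.1]
width: 0.0
```

```bash
cat > kstep.py <<'E'
from kp import *
import sys,json
q0,q1,n=float(sys.argv[1]),float(sys.argv[2]),int(sys.argv[3])
st,p,ty=pose(); print("F",st["contact_force"].round(1),"p",p.round(1),"ty",round(ty,3),"t",st["clock"],"err to q0",(np.r_[p,ty]-tk(q0)).round(2))
q=np.array([.5,.5,.5,.01]); prev=np.round(np.r_[p,ty]/q)*q; o=[]
for a in np.linspace(q0,q1,n+1)[1:]:
    T=np.round(tk(a)/q)*q; d=T-prev; prev=T; o.append(dict(dx=round(d[0],1),dy=round(d[1],1),dz=round(d[2],1),turn=round(d[3],2),fingers=1))
print(json.dumps(o))
E
python3 kstep.py -.1 .7 14
```

```text
F [-0.6 -0.6  0.1] p [503.6 -91.1 170.2] ty 1.528 t 18.05 err to q0 [-5.67 -0.24 -4.85 -0.04]
[{"dx": 8.0, "dy": 1.0, "dz": 5.0, "turn": -0.02, "fingers": 1}, {"dx": 2.5, "dy": 0.5, "dz": 0.0, "turn": -0.06, "fingers": 1}, {"dx": 2.5, "dy": 1.0, "dz": 0.0, "turn": -0.06, "fingers": 1}, {"dx": 2.5, "dy": 0.0, "dz": 0.0, "turn": -0.05, "fingers": 1}, {"dx": 2.0, "dy": 0.5, "dz": 0.0, "turn": -0.06, "fingers": 1}, {"dx": 2.5, "dy": 0.0, "dz": 0.0, "turn": -0.06, "fingers": 1}, {"dx": 2.5, "dy": 0.0, "dz": 0.0, "turn": -0.05, "fingers": 1}, {"dx": 2.5, "dy": 0.0, "dz": 0.0, "turn": -0.06, "fingers": 1}, {"dx": 2.5, "dy": 0.0, "dz": 0.0, "turn": -0.06, "fingers": 1}, {"dx": 2.5, "dy": -0.5, "dz": 0.0, "turn": -0.06, "fingers": 1}, {"dx": 2.5, "dy": -0.5, "dz": 0.0, "turn": -0.05, "fingers": 1}, {"dx": 2.0, "dy": -1.0, "dz": 0.0, "turn": -0.06, "fingers": 1}, {"dx": 2.5, "dy": -0.5, "dz": 0.0, "turn": -0.06, "fingers": 1}, {"dx": 2.5, "dy": -1.0, "dz": 0.0, "turn": -0.05, "fingers": 1}]
```

>>> play_rows(series=[{"dx": 4.0,"dy": 0.5,"dz": 2.0,"turn": 0.0,"fingers": 1},{"dx": 4.0,"dy": 0.5,"dz": 1.0,"turn": -0.02,"fingers": 1},{"dx": 2.5,"dy": 0.5,"dz": 0.0,"turn": -0.06,"fingers": 1},{"dx": 2.5,"dy": 1.0,"dz": 0.0,"turn": -0.06,"fingers": 1},{"dx": 2.5,"dy": 0.0,"dz": 0.0,"turn": -0.05,"fingers": 1},{"dx": 2.0,"dy": 0.5,"dz": 0.0,"turn": -0.06,"fingers": 1},{"dx": 2.5,"dy": 0.0,"dz": 0.0,"turn": -0.06,"fingers": 1},{"dx": 2.5,"dy": 0.0,"dz": 0.0,"turn": -0.05,"fingers": 1},{"dx": 2.5,"dy": 0.0,"dz": 0.0,"turn": -0.06,"fingers": 1}])

```text
clock: 18.8
position: [0.5301, -0.0878, 0.1747]
ee_rot: [-0.023, 0.857, 0.515, 0.002]
contact_force: [-2.0, -0.5, -0.1]
width: -0.0
```

```bash
python3 kstep.py .4 1.0 11
```

```text
F [-2.  -0.5 -0.1] p [530.1 -87.8 174.7] ty 1.082 t 18.8 err to q0 [-0.34  0.4  -0.33  0.02]
[{"dx": 3.0, "dy": -0.5, "dz": 0.5, "turn": -0.07, "fingers": 1}, {"dx": 2.0, "dy": -0.5, "dz": 0.0, "turn": -0.05, "fingers": 1}, {"dx": 2.5, "dy": -0.5, "dz": 0.0, "turn": -0.06, "fingers": 1}, {"dx": 2.0, "dy": -1.0, "dz": 0.0, "turn": -0.05, "fingers": 1}, {"dx": 2.5, "dy": -0.5, "dz": 0.0, "turn": -0.06, "fingers": 1}, {"dx": 2.0, "dy": -1.0, "dz": 0.0, "turn": -0.05, "fingers": 1}, {"dx": 2.0, "dy": -1.0, "dz": 0.0, "turn": -0.06, "fingers": 1}, {"dx": 2.0, "dy": -1.5, "dz": 0.0, "turn": -0.05, "fingers": 1}, {"dx": 2.0, "dy": -1.0, "dz": 0.0, "turn": -0.05, "fingers": 1}, {"dx": 2.0, "dy": -1.5, "dz": 0.0, "turn": -0.06, "fingers": 1}, {"dx": 1.5, "dy": -1.5, "dz": 0.0, "turn": -0.05, "fingers": 1}]
```

Contact at about 2 N: the keeper is moving.

>>> play_rows(series=[{"dx": 3.0,"dy": -0.5,"dz": 0.5,"turn": -0.07,"fingers": 1},{"dx": 2.0,"dy": -0.5,"dz": 0.0,"turn": -0.05,"fingers": 1},{"dx": 2.5,"dy": -0.5,"dz": 0.0,"turn": -0.06,"fingers": 1},{"dx": 2.0,"dy": -1.0,"dz": 0.0,"turn": -0.05,"fingers": 1},{"dx": 2.5,"dy": -0.5,"dz": 0.0,"turn": -0.06,"fingers": 1},{"dx": 2.0,"dy": -1.0,"dz": 0.0,"turn": -0.05,"fingers": 1},{"dx": 2.0,"dy": -1.0,"dz": 0.0,"turn": -0.06,"fingers": 1},{"dx": 2.0,"dy": -1.5,"dz": 0.0,"turn": -0.05,"fingers": 1},{"dx": 2.0,"dy": -1.0,"dz": 0.0,"turn": -0.05,"fingers": 1},{"dx": 2.0,"dy": -1.5,"dz": 0.0,"turn": -0.06,"fingers": 1}])

```text
clock: 19.63
position: [0.5513, -0.0927, 0.1774]
ee_rot: [-0.027, 0.97, 0.24, 0.006]
contact_force: [-1.1, 1.2, -0.6]
width: 0.0002
```

```bash
python3 kstep.py 1.0 1.6 11
```

```text
F [-1.1  1.2 -0.6] p [551.3 -92.7 177.4] ty 0.484 t 19.6333 err to q0 [-2.35  5.92  2.42  0.02]
[{"dx": 4.0, "dy": -7.5, "dz": -2.5, "turn": -0.07, "fingers": 1}, {"dx": 1.5, "dy": -2.0, "dz": 0.0, "turn": -0.05, "fingers": 1}, {"dx": 1.5, "dy": -1.5, "dz": 0.0, "turn": -0.06, "fingers": 1}, {"dx": 1.5, "dy": -2.0, "dz": 0.0, "turn": -0.05, "fingers": 1}, {"dx": 1.5, "dy": -2.0, "dz": 0.0, "turn": -0.06, "fingers": 1}, {"dx": 1.0, "dy": -2.0, "dz": 0.0, "turn": -0.05, "fingers": 1}, {"dx": 1.0, "dy": -2.0, "dz": 0.0, "turn": -0.06, "fingers": 1}, {"dx": 1.0, "dy": -2.0, "dz": 0.0, "turn": -0.05, "fingers": 1}, {"dx": 1.0, "dy": -2.5, "dz": 0.0, "turn": -0.05, "fingers": 1}, {"dx": 1.0, "dy": -2.0, "dz": 0.0, "turn": -0.06, "fingers": 1}, {"dx": 0.5, "dy": -2.5, "dz": 0.0, "turn": -0.05, "fingers": 1}]
```

>>> play_rows(series=[{"dx": 2.0,"dy": -2.5,"dz": -1,"turn": -0.04,"fingers": 1},{"dx": 2.0,"dy": -3,"dz": -1,"turn": -0.04,"fingers": 1},{"dx": 2,"dy": -3,"dz": 0.0,"turn": -0.05,"fingers": 1},{"dx": 2,"dy": -3.0,"dz": 0.0,"turn": -0.05,"fingers": 1},{"dx": 1.5,"dy": -3.0,"dz": 0.0,"turn": -0.05,"fingers": 1},{"dx": 1.5,"dy": -2.5,"dz": 0.0,"turn": -0.05,"fingers": 1},{"dx": 1.0,"dy": -2.5,"dz": 0.0,"turn": -0.05,"fingers": 1},{"dx": 1.0,"dy": -2.5,"dz": 0.0,"turn": -0.05,"fingers": 1}])

```text
clock: 20.3
position: [0.5664, -0.11, 0.1786]
ee_rot: [-0.031, 0.999, 0.039, 0.011]
contact_force: [-1.0, 1.7, -0.6]
width: -0.0004
```

```bash
python3 kstep.py 1.4 1.6 5
```

```text
F [-1.   1.7 -0.6] p [ 566.4 -110.   178.6] ty 0.077 t 20.3 err to q0 [2.44 2.27 3.61 0.01]
[{"dx": -2.0, "dy": -4.0, "dz": -3.5, "turn": -0.05, "fingers": 1}, {"dx": 1.0, "dy": -1.5, "dz": 0.0, "turn": -0.04, "fingers": 1}, {"dx": 0.5, "dy": -1.5, "dz": 0.0, "turn": -0.04, "fingers": 1}, {"dx": 0.5, "dy": -1.5, "dz": 0.0, "turn": -0.04, "fingers": 1}, {"dx": 0.5, "dy": -2.0, "dz": 0.0, "turn": -0.04, "fingers": 1}]
```

>>> play_rows(series=[{"dx": 0,"dy": -2,"dz": -1.5,"turn": -0.04,"fingers": 1},{"dx": 0,"dy": -2,"dz": -1.5,"turn": -0.04,"fingers": 1},{"dx": 0,"dy": -2,"dz": -1,"turn": -0.04,"fingers": 1},{"dx": 0,"dy": -2,"dz": -0.5,"turn": -0.04,"fingers": 1},{"dx": 0,"dy": -2.0,"dz": 0.0,"turn": -0.02,"fingers": 1}])

```text
clock: 20.72
position: [0.57, -0.1177, 0.1775]
ee_rot: [-0.032, 0.998, -0.058, 0.016]
contact_force: [-0.1, 1.7, -1.6]
width: -0.0004
```

```bash
python3 kstep.py 1.571 1.6 1
```

```text
F [-0.1  1.7 -1.6] p [ 570.  -117.7  177.5] ty -0.118 t 20.7167 err to q0 [ 3.44  1.47  2.52 -0.01]
[{"dx": -3.0, "dy": -3.0, "dz": -2.5, "turn": -0.01, "fingers": 1}]
```

>>> play_rows(series=[{"dx": 0,"dy": -1,"dz": -0.5,"turn": 0,"fingers": 1},{"dx": 0,"dy": -1,"dz": -0.5,"turn": 0,"fingers": 1},{"dx": 0,"dy": -1,"dz": -0.5,"turn": 0,"fingers": 1}])

```text
clock: 20.97
position: [0.5706, -0.1193, 0.1773]
ee_rot: [-0.033, 0.998, -0.058, 0.017]
contact_force: [-1.6, 4.4, 3.0]
width: 0.0002
```

>>> play_rows(series=[{"dx": 0,"dy": -1,"dz": 0,"turn": 0,"fingers": 1},{"dx": 0,"dy": -1,"dz": 0,"turn": 0,"fingers": 1},{"dx": 0,"dy": -1,"dz": 0,"turn": 0,"fingers": 1}])

```text
clock: 21.22
position: [0.5705, -0.1193, 0.1775]
ee_rot: [-0.036, 0.998, -0.058, 0.016]
contact_force: [-0.4, 4.8, 1.2]
width: 0.0005
```

```bash
python3 kstep.py 1.571 1.6 1;python3 - <<'E'
from kp import *
s=get_image("scene");t=get_image("top")
save(s,"g1.png",(135,155,235,255),4);save(t,"g2.png",(290,160,390,260),4)
cv2.imwrite("pics/g.png",np.hstack([cv2.imread("pics/g1.png"),cv2.imread("pics/g2.png")]))
E
```

```text
F [-0.4  4.8  1.2] p [ 570.5 -119.3  177.5] ty -0.118 t 21.2167 err to q0 [ 3.95 -0.11  2.53 -0.01]
[{"dx": -3.5, "dy": -1.0, "dz": -2.5, "turn": -0.01, "fingers": 1}]
```

View pics/g.png

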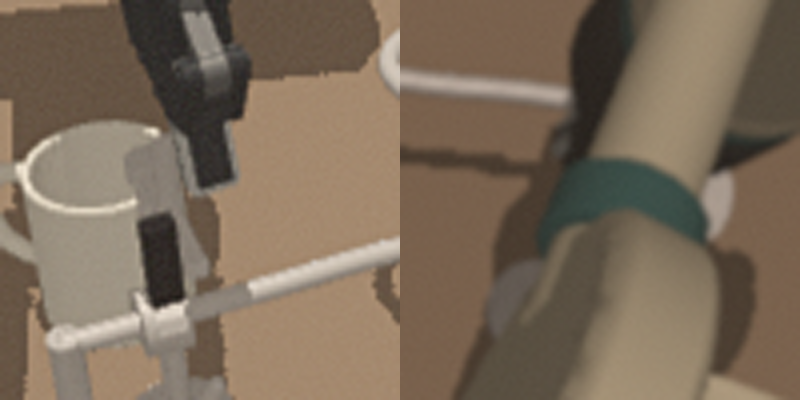

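The keeper arm now lies across, just behind the tab. It stopped at the predicted shut position with 5 N. One firmer nudge, then back off toward +y and rise.

>>> play_rows(series=[{"dx": 0,"dy": -2,"dz": 0,"turn": 0,"fingers": 1},{"dx": 0,"dy": -2,"dz": 0,"turn": 0,"fingers": 1},{"dx": 0,"dy": -2,"dz": 0,"turn": 0,"fingers": 1}])

```text
clock: 21.57
position: [0.5705, -0.1193, 0.1776]
ee_rot: [-0.042, 0.997, -0.058, 0.016]
contact_force: [0.1, 7.6, 1.0]
width: -0.0001
```

>>> play_rows(series=[{"dx": 0,"dy": 4,"dz": 0,"turn": 0,"fingers": 1},{"dx": 0,"dy": 8,"dz": 0,"turn": 0,"fingers": 1},{"dx": 0,"dy": 8,"dz": 0,"turn": 0,"fingers": 1},{"dx": 0,"dy": 5,"dz": 10,"turn": 0,"fingers": 1},{"dx": 0,"dy": 5,"dz": 20,"turn": 0,"fingers": 1},{"dx": 0,"dy": 10,"dz": 25,"turn": 0,"fingers": 1},{"dx": -10,"dy": 20,"dz": 20,"turn": 0,"fingers": 1},{"dx": -20,"dy": 30,"dz": 0,"turn": 0,"fingers": 1},{"dx": -20,"dy": 30,"dz": 0,"turn": 0,"fingers": 1},{"dx": -20,"dy": 30,"dz": 0,"turn": 0,"fingers": 1},{"dx": -20,"dy": 30,"dz": 0,"turn": 0,"fingers": 1},{"dx": -20,"dy": 30,"dz": 0,"turn": 0,"fingers": 1},{"dx": -20,"dy": 30,"dz": 0,"turn": 0,"fingers": 1},{"dx": -10,"dy": 20,"dz": 0,"turn": 0,"fingers": 1},{"dx": 0,"dy": 0,"dz": 0,"turn": 0,"fingers": 1}])

```text
clock: 22.82
position: [0.4289, 0.1464, 0.2651]
ee_rot: [-0.036, 0.997, -0.059, 0.027]
contact_force: [1.3, -0.5, 0.5]
width: 0.0003
```

Run:
```python
from kp import *
s=get_image("scene");t=get_image("top")
st=get_state();print(st["clock"],st["contact_force"].round(1),st["position"])
for q in (1.45,1.571):
    r=np.array([np.sin(q),np.cos(q)]); P=[np.r_[fwd(np.array([0,-129])+l*r),z]/1e3 for l,z in((40,190),(78,154))]
    print(q,"scene",proj(s,P).round(1).tolist(),"top",proj(t,P).round(1).tolist())
for n in ("bowl","mug"): print(n,[m["xy"] for m in masks_of(t,n)[:1]],[m["xy"] for m in masks_of(s,n)[:1]])
save(s,"i1.png",(135,165,235,265),4);save(t,"i2.png",(290,160,390,260),4)
cv2.imwrite("pics/i.png",np.hstack([cv2.imread("pics/i1.png"),cv2.imread("pics/i2.png")]))
```

```text
22.9167 [ 1.  -0.8  1.2] [0.43111532 0.14387479 0.26502923]
1.45 scene [[178.0, 188.4], [189.9, 218.7]] top [[343.7, 196.9], [339.6, 180.3]]
1.571 scene [[175.1, 189.2], [184.3, 220.5]] top [[346.7, 197.3], [345.1, 181.0]]
bowl [[205.7, 195.0]] [[302.2, 219.9]]
mug [[325.2, 288.8]] [[151.4, 210.0]]
```

View pics/i.png

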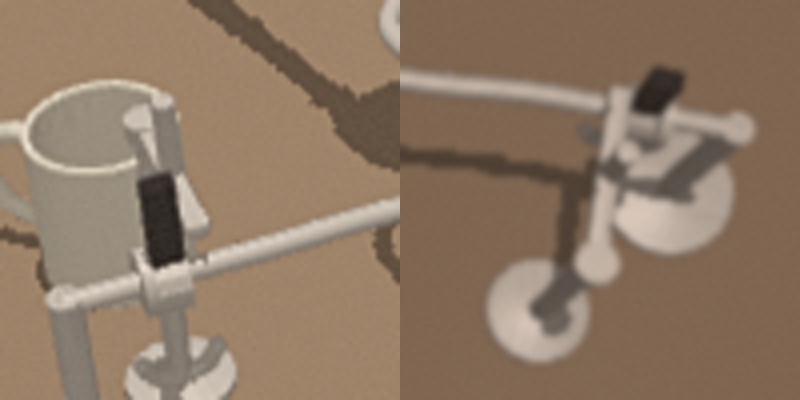

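The keeper is across the wire right behind the tab: its pin is at ≈(347,199) against a predicted (346.7,197.3) for shut. The hanger is against the stop. The bowl mask shifted 2 px, so I'll check that by comparing with the first picture.

Run:
```python
from kp import *
s=get_image("scene")
o=cv2.resize(cv2.imread("pics/a.png"),(512,384)); n=s["pixels"][:,:,::-1]
c=lambda im:cv2.resize(np.vstack([im[195:255,270:340],]),None,fx=5,fy=5)
cv2.imwrite("pics/k.png",np.hstack([c(o),c(n)]))
for a,b,w,h in((275,203,55,45),(128,182,35,30)):
    T=np.ascontiguousarray(o[b:b+h,a:a+w]); r=cv2.matchTemplate(np.ascontiguousarray(n[b-8:b+h+8,a-8:a+w+8]),T,cv2.TM_CCOEFF_NORMED); print(cv2.minMaxLoc(r)[1:2],np.array(cv2.minMaxLoc(r)[3])-8)
```

```text
(0.9929039478302002,) [0 0]
(0.9888848066329956,) [0 0]
```

View pics/k.png

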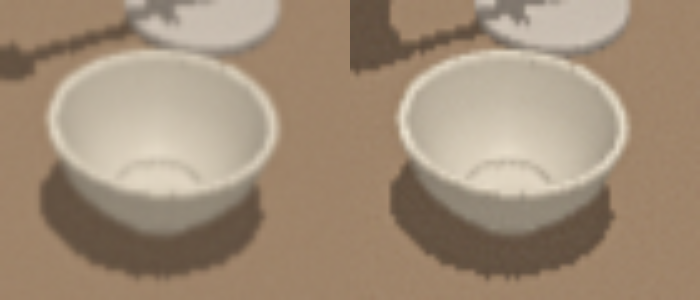

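The bowl and mug have not moved (0 px shift for both). Handing in.

```bash
python3 -c "
from rig import *
print(sign_off())"
```

```text
the job is handed in; nothing more can be done
None
```

I slid the hanger round both bends to the far stop, let go of it, and pushed the keeper fully shut by its pin. The job was handed in at about 23 s, with the arm clear of everything.

- **Wire forces:** I read the force only at the end of each move. The sideways and along-wire forces stayed under about 1.2 N on the way, and the hanger met the stop at 6 N.
- **Hanger at the stop:** it would go no further at 6 N. The last picture shows it still against the stop after release.
- **Keeper shut:** it stopped at its expected shut angle and held against a 7.6 N push. In the last top view the pin was within 2 px of where it should be when shut, with the arm just behind the tab.
- **Bowl and mug:** template matching against the first picture gave 0 px shift for both.

Two checks disagreed at first:

- **Rail position:** the hanger met the stop about 2.6 mm further along than my camera fit put it. The keeper pin was also about 1.5 px off my prediction. I took both as an error in the fitted rail position, and after a 2.5 mm correction the keeper closed where predicted.
- **Bowl mask:** the network's bowl mask had moved about 2 px. Since the template match showed no movement, I took this as mask noise.

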